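# Lid the bisque ware

### The arm

A 6-joint arm with a two-finger parallel gripper is mounted at the origin on the work surface. World frame = base frame: x ahead of the robot, y to its left, z up, the work surface at z = 0. Lengths are in m, angles in rad, forces in N, time in s.
With the tool pointing down it reaches from about 0.375 to 0.9 m from the base axis. Payload 3.1 kg.
Tool frame: the origin (TCP) lies at the very end of the fingers, on their centre line; the grasp point (between the pads) lies 19 mm behind it; x points along the fingers, y is the direction in which the jaws open and shut, and the axes are right-handed (so a half turn about x gives the same grasp; the last joint's range is limited). The gripper opens to 85 mm and grips with 20 to 120 N. Pads are 22 mm wide; open, the fingers measure 114 mm over their backs; the gripper's body (76 mm by 85 mm) begins 54 mm behind the grasp point. The pads swing forward as they close: fully open they stand 13 mm farther back than shut.
Start: joints at [1.075, 0.527, 1.433, -0, 1.181, -0.178], TCP at [0.195, 0.594, 0.231] pointing down, gripper open.
Joint ranges: [-3.08, 3.08], [-0.75, 2.2], [0.22, 2.44], [-1.43, 4.57], [0, 2.65], [-2.85, 2.85]. Speed limits (rad/s): [2.79, 2.79, 3.14, 3.14, 3.14, 3.14].

### API

Orientations are given as a rotation vector (axis times angle).
In Python, from station import state, camera, calibration, hand_in gives the robot as it stands. The module is installed in compiled form; this text tells all that it offers.
- The arm moves only by the tool step_arm, never from a script. Its argument "motion" is a list of rows, each an object of numbers: "tx", "ty", "tz": the shift along the tool's x, y, z in m; "rx", "ry", "rz": the turn, a rotation vector about the tool's x, y, z in degrees; "claw": the gripper's target within -1 to 1 (shut at 1, half-way at 0, fully open at -1). In form: [{"tx": .., "ty": .., "tz": .., "rx": .., "ry": .., "rz": .., "claw": ..}, ...]. A call has 1 to 20 rows; each row shifts and turns the commanded pose from where the row before left it, along the tool's axes as they then stand; what a row does not reach is not made up. A row lasts 1/8 s, in which the tool goes at most 62.5 mm and 10.7 degrees, less where a joint would pass 70% of its speed; a pose out of reach is approached as far as the arm can. A call is refused whole if a number of a shift passes 0.0625 or a number of a turn 10.7, either way. A call with a gripper value outside its range is refused whole. The fingers move at their own pace and stop on an object; the grip force is fixed at half the most. Time passes only in rows, so rows that do not move let the fingers close. It gives the time, the measured TCP pose, the force and the opening at its end, in the units of the state.
- state(): the state, without advancing time (a new reading comes with each control period).
- camera(name): name is "side" or "top"; returns (picture, depth): 384x512x3 uint8, blue, green, red; 384x512 float32, m along the optical axis (not along the pixel's ray), 0 where there is no reading.
- calibration(name): a dict with "vfov" (degrees; the focal length in pixels is half the picture's height over the tangent of half this angle, whatever the lens; pixels are square), "cx", "cy" (the principal point, pixels), "distortion" ([k1, k2, p1, p2, k3] as OpenCV has them; the pictures are not rectified), "R" (3x3) and "t" (3): a world point X has camera coordinates R X + t. Camera axes: x right, y down, z forward; pixel columns grow to the right and rows downward; lengths in m; the calibration is good to about 2 mm. A picture is of the moment at which its call begins. calibration takes no time and is no camera call.
- hand_in(): hands the job in, once; it reports no verdict.
The state is a dict: "t": time; "qpos": joint angles; "joint_velocities": joint speeds; "effort": joint torques, N m; "tcp_pos": TCP position; "tcp_rot": TCP orientation; "ft_force": force on the tool from outside, world axes, zero at the start; "wrist_torque": the same for the moment, N m; "width": finger opening in m.
Only numpy, scipy, OpenCV 4.12 (cv2) and the standard library are available. Lean on these libraries where they do the work, as an engineer would, in place of code of your own. Each camera call takes 0.05 s, during which the arm holds its last target.

### The job

Put each of the four loose lids on the pot it was made for (large round, small round, square and oblong), seated fully home with its flange down in the mouth and square with the pot. Set the lids down rather than letting them drop, leave the pots standing where they are, and do not disturb the freshly painted beaker.

Things in the scene. Friction and masses are not known exactly. Their poses are not given: they have to be found in the camera images.
- casserole: the wide round pot, unglazed bisque ware, matt pinkish cream like the other pots and lids: 112 mm across, 70 mm high, a small lug on either side near the rim (146 mm over the lugs, which lie along its x axis), open round mouth about 92 mm wide. Loose, about 0.55 kg. Origin: centre of the underside, z up; rim at 70 mm
- jar: the small round jar, unglazed bisque ware, matt pinkish cream like the other pots and lids: belly 84 mm across, neck 70 mm across, 85 mm high, open round mouth 56 mm wide. Loose, about 0.38 kg. Origin: centre of the underside, z up; rim at 85 mm
- caddy: the square box-shaped pot, unglazed bisque ware, matt pinkish cream like the other pots and lids: 92 x 92 mm, 78 mm high, walls 7 mm, open square mouth 78 x 78 mm. Loose, about 0.5 kg. Origin: centre of the underside, x and y along its sides, z up; rim at 78 mm
- butter_box: the oblong box-shaped pot, unglazed bisque ware, matt pinkish cream like the other pots and lids: 124 mm (x) by 82 mm (y), 60 mm high, walls 7 mm, a small lug at each short end (158 mm over them), open mouth 110 x 68 mm. Loose, about 0.5 kg. Origin: centre of the underside, x along its length, z up; rim at 60 mm
- casserole_lid: the large round lid, same ware: plate 108 mm across, round knob 21 mm thick at the waist, 26 at the head. Stands right way up on its flange. Origin: centre of the flange's underside (84 mm across at the plate, tapering to 75 at its foot), z up. Heights over it: plate 12 (underside) to 19 (24 mid), grip 24 to 50; seated, the origin is 12 below the rim. 0.19 kg
- jar_lid: the small round lid, same ware: plate 70 mm across, round knob 21 mm thick at the waist, 26 at the head. Stands right way up on its flange. Origin: centre of the flange's underside (49 mm across at the plate, tapering to 40 at its foot), z up. Heights over it: plate 12 (underside) to 19 (24 mid), grip 24 to 50; seated, the origin is 12 below the rim. 0.09 kg
- caddy_lid: the square lid, same ware: plate 92 x 92 mm, flat-sided bar grip 46 long (x) and 16 thick (y). Stands right way up on its flange. Origin: centre of the flange's underside (74 mm square at the plate, tapering to 66), x and y along its sides. Fits in any quarter turn. Heights over it: plate 12 (underside) to 19 (24 mid), grip 24 to 50; seated, the origin is 12 below the rim. 0.18 kg
- butter_box_lid: the oblong lid, same ware: plate 124 (x) by 82 (y) mm, flat-sided bar grip 46 long (x) and 16 thick (y). Stands right way up on its flange. Origin: centre of the flange's underside (106 x 64 at the plate, tapering to 98 x 56), x along its length. Fits either way round. Heights over it: plate 12 (underside) to 19 (24 mid), grip 24 to 50; seated, the origin is 12 below the rim. 0.22 kg
- beaker: a bystander to be left alone: open beaker 72 mm across and 78 mm high with three freshly painted blue bands, standing among the ware. Origin: centre of the underside, z up
There are look-alikes about, which are no part of the job. Leave any pink look-alike of the jar_lid alone.

How it is judged:
At the end, for the whole second after the job is handed in: Each lid sits on its own pot: centres within 6 mm, plate within 3 mm of the rim, lid and pot level within 0.06 rad, square and oblong lids within 0.12 rad of square with the pot (by symmetry); each pot within 30 mm of where it stood; all at rest (horizontal distance between casserole_lid and casserole below 0.006 m and z of casserole_lid in the frame of casserole between 0.055 and 0.061 m and angle between each of casserole_lid, casserole, jar_lid, jar, caddy_lid, caddy, butter_box_lid, butter_box's own z axis and vertical below 0.06 rad and distance of each of casserole, jar, caddy, butter_box from where it was at the start of the episode below 0.03 m and linear speed of each of casserole_lid, casserole, jar_lid, jar, caddy_lid, caddy, butter_box_lid, butter_box below 0.01 m/s and horizontal distance between jar_lid and jar below 0.006 m and z of jar_lid in the frame of jar between 0.07 and 0.076 m and horizontal distance between caddy_lid and caddy below 0.006 m and z of caddy_lid in the frame of caddy between 0.063 and 0.069 m and (angle between the x axis of caddy_lid and the x axis of caddy, either way round below 0.12 rad or angle between the x axis of caddy_lid and the y axis of caddy, either way round below 0.12 rad) and horizontal distance between butter_box_lid and butter_box below 0.006 m and z of butter_box_lid in the frame of butter_box between 0.045 and 0.051 m and angle between the x axis of butter_box_lid and the x axis of butter_box, either way round below 0.12 rad); the robot touches nothing.
It fails at once if a lid is let fall or thrown (moving faster than 0.6 m/s, a fall of about 18 mm, while no finger touches it) ((contact force between the fingers and casserole_lid below 0.05 N and linear speed of casserole_lid above 0.6 m/s) or (contact force between the fingers and jar_lid below 0.05 N and linear speed of jar_lid above 0.6 m/s) or (contact force between the fingers and caddy_lid below 0.05 N and linear speed of caddy_lid above 0.6 m/s) or (contact force between the fingers and butter_box_lid below 0.05 N and linear speed of butter_box_lid above 0.6 m/s)).
It fails at once if the freshly painted beaker is shifted by more than 10 mm or tipped (distance of beaker from where it was at the start of the episode above 0.01 m or angle between beaker's own z axis and vertical above 0.15 rad).
It also fails if it takes over 118 s, if anything falls off the work surface, if the arm or the gripper's body presses on something with over 40 N, if the wrist force passes 120 N, or if a joint passes its speed limit or range.

## Working session

There is one attempt and no reset: what is moved stays moved. The work goes in short steps, Python scripts to look and compute and a tool call to move; the robot and the scene stay as the last step left them, time stands still between calls to the robot, and variables do not carry over. Pictures are saved under pics/ and viewed, and the job is handed in when it is done.

Besides the shell and the picture viewer there is one more tool, called after "Request:" as name([rows], argument=value, ...), one row to a line, values as JSON. step_arm: Moves the arm, as the interface text tells. Its arguments: {"type":"object","properties":{"motion":{"type":"array","items":{"type":"object","properties":{"tx":{"type":"number"},"ty":{"type":"number"},"tz":{"type":"number"},"rx":{"type":"number"},"ry":{"type":"number"},"rz":{"type":"number"},"claw":{"type":"number"}}}}},"required":["motion"]}

```bash
mkdir -p pics; python3 - <<'E'
from station import state,camera,calibration
import cv2,numpy as np
for n in ["top","side"]:
    p,d=camera(n); cv2.imwrite(f"pics/{n}0.png",p); np.save(f"{n}0.npy",d); print(n,calibration(n), (d==0).mean())
print(state())
E
```

```text
top {'vfov': 44.11029926091162, 'cx': 258.87113392049395, 'cy': 192.0969325985091, 'distortion': array([-0.19892967,  0.        ,  0.        ,  0.        ,  0.        ]), 'R': array([[-0.02201627, -0.99975569,  0.00196047],
       [-0.98046527,  0.02120801, -0.19554558],
       [ 0.19545623, -0.00622736, -0.98069265]]), 't': array([0.00590337, 0.44510475, 1.35091372])} 0.004241943359375
side {'vfov': 49.60545870510218, 'cx': 260.28677824641056, 'cy': 194.1794378846483, 'distortion': array([0.04321972, 0.        , 0.        , 0.        , 0.        ]), 'R': array([[ 0.72009259, -0.69363017,  0.01854324],
       [-0.47960094, -0.51685521, -0.70911468],
       [ 0.50144751,  0.50173487, -0.70484929]]), 't': array([-0.2933286 ,  0.25005622,  0.87553843])} 0.003916422526041667
{'t': 0.1, 'qpos': array([ 1.07550571e+00,  5.28401226e-01,  1.43377649e+00, -3.32275533e-07,
        1.18142183e+00, -1.78499912e-01]), 'joint_velocities': array([ 1.42279662e-04, -2.05484579e-03, -3.60469517e-03,  7.56161100e-05,
       -1.91441878e-03, -1.10304949e-03]), 'effort': array([-1.25727606e-04, -4.43304312e+01, -1.78585517e+01, -2.65087947e-04,
        3.89688037e-03,  1.71320204e-05]), 'tcp_pos': array([0.19435651, 0.59332677, 0.23041353]), 'tcp_rot': array([ 0.24714827,  1.55712402, -0.25013413]), 'ft_force': array([ 0.67873889, -0.10359594, -0.3342652 ]), 'wrist_torque': array([0.00467395, 0.02692985, 0.01890077]), 'width': 0.08564128511427764}
```

View pics/top0.png

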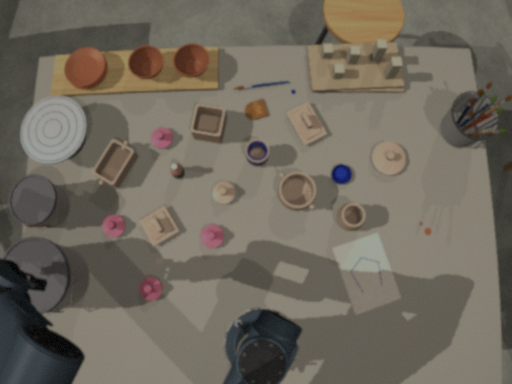

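View pics/side0.png

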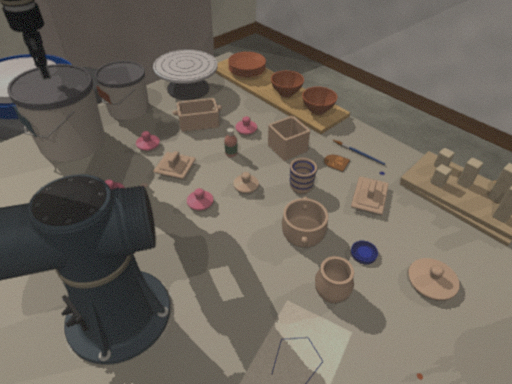

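The top picture shows:
- **Pots:** casserole (297,190), jar (352,215), caddy (208,122) and butter box (115,163).
- **Beaker:** (257,150).
- **Cream lids:** large round (389,157), small round (225,192), and bar lids at (307,123) and (158,225).
- **Pink look-alikes of the jar lid:** (162,138), (114,226), (213,236) and (151,289).

Next I'll take close crops and rectified height maps.

```bash
cat > h.py <<'E'
import numpy as np,cv2
from station import state,camera,calibration
from scipy.spatial.transform import Rotation as Ro
def K(c):
    f=192/np.tan(np.radians(c['vfov']/2)); return np.array([[f,0,c['cx']],[0,f,c['cy']],[0,0,1.]])
def cloud(n,d):
    c=calibration(n); h,w=d.shape
    uv=np.stack(np.meshgrid(np.arange(w),np.arange(h)),-1).reshape(-1,1,2).astype(np.float64)
    xy=cv2.undistortPoints(uv,K(c),c['distortion']).reshape(-1,2)
    z=d.reshape(-1,1).astype(float); P=np.hstack([xy*z,z])
    return ((P-c['t'])@c['R']).reshape(h,w,3)
def proj(n,X):
    c=calibration(n); r,_=cv2.Rodrigues(c['R'])
    return cv2.projectPoints(np.atleast_2d(X).astype(float),r,c['t'],K(c),c['distortion'])[0].reshape(-1,2)
E
python3 - <<'E'
from h import *
p=cv2.imread('pics/top0.png');d=np.load('top0.npy');W=cloud('top',d)
cs=[('L1',307,123),('L2',158,225),('jl',225,192),('cl',389,157),('caddy',208,122),('butter',115,163),('cass',297,190),('jar',352,215),('beaker',257,150)]
tiles=[]
for n,u,v in cs:
    w=W[v-24:v+25,u-24:u+25]; print(n,w[24,24].round(3),'zmax',np.nanmax(w[...,2]).round(3),'zmin',w[...,2].min().round(3))
    t=cv2.resize(p[v-24:v+24,u-24:u+24],(240,200)); t=cv2.convertScaleAbs(t,alpha=1.5);cv2.putText(t,n,(5,15),0,.5,(0,255,0));tiles.append(t)
cv2.imwrite('pics/crops.png',np.vstack([np.hstack(tiles[i:i+3]) for i in(0,3,6)]))
E
```

```text
L1 [ 0.657 -0.156  0.043] zmax 1.412 zmin -0.01
L2 [0.352 0.293 0.05 ] zmax 1.412 zmin -0.012
jl [0.445 0.095 0.056] zmax 1.412 zmin -0.01
cl [ 0.544 -0.4    0.049] zmax 1.412 zmin -0.011
caddy [0.68  0.151 0.006] zmax 1.412 zmin -0.01
butter [0.555 0.443 0.007] zmax 1.412 zmin -0.013
cass [ 0.457 -0.12   0.007] zmax 1.412 zmin -0.01
jar [ 0.376 -0.284  0.007] zmax 1.412 zmin -0.01
beaker [ 0.585 -0.001  0.006] zmax 1.412 zmin -0.012
```

View pics/crops.png

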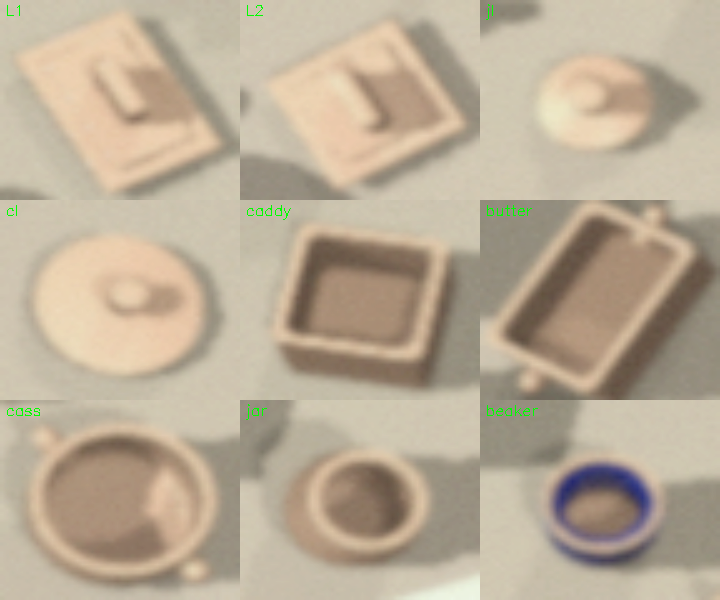

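L1 (307,123) is oblong, so it is the butter box lid. L2 (158,225) is square, so it is the caddy lid. The cream small round lid at (225,192) is the jar lid. Now I'll fit poses from both cameras.

```bash
cat > fit.py <<'E'
from h import *
from scipy.optimize import least_squares
# name: approx xy, z of top surface, shape
OBJ={'casserole':((.457,-.12),.070,'c',.056,.046),'jar':((.376,-.284),.085,'c',.035,.028),
'caddy':((.68,.151),.078,'r',(.046,.046),(.039,.039)),'butter':((.555,.443),.060,'r',(.062,.041),(.055,.034)),
'casserole_lid':((.544,-.4),.019,'c',.054,None),'jar_lid':((.445,.095),.019,'c',.035,None),
'caddy_lid':((.352,.293),.019,'r',(.046,.046),None),'butter_lid':((.657,-.156),.019,'r',(.062,.041),None),
'beaker':((.585,-.001),.078,'c',.036,None)}
def pts(n,d,name,lo,hi,xy=None,r=.1):
    W=cloud(n,d).reshape(-1,3); c=np.array(xy if xy is not None else OBJ[name][0])
    m=(np.hypot(*(W[:,:2]-c).T)<r)&(W[:,2]>lo)&(W[:,2]<hi)&(d.reshape(-1)>0)
    return W[m]
E
python3 - <<'E'
from fit import *
for n in('top','side'):
    d=np.load(n+'0.npy')
    W=cloud(n,d).reshape(-1,3)
    m=(abs(W[:,0]-.5)<.02)&(abs(W[:,1]-.2)<.02)&(abs(W[:,2])<.03);print(n,'table z',W[m,2].mean(),W[m,2].std())
    for k,(xy,z,s,a,b) in OBJ.items():
        P=pts(n,d,k,z-.008,z+.010)
        if len(P)<5: print(k,len(P));continue
        x=P[:,:2].astype(np.float32)
        print(k,len(P),'z',np.median(P[:,2]).round(4),'rect',[np.round(v,3) for v in cv2.minAreaRect(x)],'circ',[np.round(v,4) for v in cv2.minEnclosingCircle(x)])
E
```

```text
top table z -0.0007677767011397079 0.002785842836364149
casserole 282 z 0.0689 rect [array([ 0.444, -0.114]), array([0.105, 0.109]), np.float64(84.824)] circ [array([ 0.444, -0.116]), np.float64(0.0663)]
jar 167 z 0.0843 rect [array([ 0.365, -0.27 ]), array([0.067, 0.064]), np.float64(88.583)] circ [array([ 0.3657, -0.2709]), np.float64(0.0348)]
caddy 297 z 0.0772 rect [array([0.663, 0.143]), array([0.093, 0.095]), np.float64(78.865)] circ [array([0.6643, 0.1442]), np.float64(0.0623)]
butter 353 z 0.0582 rect [array([0.545, 0.435]), array([0.085, 0.152]), np.float64(58.567)] circ [array([0.5444, 0.4348]), np.float64(0.0762)]
casserole_lid 807 z 0.0199 rect [array([ 0.549, -0.407]), array([0.105, 0.106]), np.float64(72.66)] circ [array([ 0.5514, -0.4064]), np.float64(0.055)]
jar_lid 349 z 0.019 rect [array([0.418, 0.104]), array([0.134, 0.067]), np.float64(0.713)] circ [array([0.4168, 0.1098]), np.float64(0.0685)]
caddy_lid 836 z 0.0205 rect [array([0.356, 0.297]), array([0.093, 0.092]), np.float64(30.79)] circ [array([0.356 , 0.2973]), np.float64(0.0634)]
butter_lid 900 z 0.0201 rect
[... 949 characters left out ...]
0.547, -0.408]), array([0.109, 0.107]), np.float64(34.773)] circ [array([ 0.5481, -0.4099]), np.float64(0.0556)]
jar_lid 310 z 0.0202 rect [array([0.449, 0.1  ]), array([0.068, 0.067]), np.float64(38.775)] circ [array([0.45  , 0.1025]), np.float64(0.0369)]
caddy_lid 617 z 0.0205 rect [array([0.352, 0.296]), array([0.094, 0.095]), np.float64(31.024)] circ [array([0.3516, 0.2952]), np.float64(0.0635)]
butter_lid 899 z 0.0208 rect [array([ 0.663, -0.157]), array([0.126, 0.081]), np.float64(26.768)] circ [array([ 0.6632, -0.1566]), np.float64(0.0719)]
beaker 248 z 0.0754 rect [array([ 0.56 , -0.004]), array([0.074, 0.07 ]), np.float64(20.448)] circ [array([ 0.5608, -0.0036]), np.float64(0.0384)]
```

```bash
cat >> fit.py <<'E'
from scipy.optimize import minimize
def plane_xy(n,z,shape=(384,512)):
    c=calibration(n);h,w=shape
    uv=np.stack(np.meshgrid(np.arange(w),np.arange(h)),-1).reshape(-1,1,2).astype(float)
    xy=cv2.undistortPoints(uv,K(c),c['distortion']).reshape(-1,2)
    D=np.c_[xy,np.ones(len(xy))]@c['R']; o=-c['R'].T@c['t']
    return (o+D*((z-o[2])/D[:,2])[:,None])[:,:2]
def sdf(q,s,a,p):
    q=q-p[:2]
    if s=='c': return np.hypot(*q.T)-a
    c,si=np.cos(p[2]),np.sin(p[2]); q=np.abs(q@np.array([[c,-si],[si,c]]))-np.array(a)
    return np.hypot(*np.maximum(q,0).T)+np.minimum(q.max(1),0)
def fit(n,d,name,p0,z=None,thr=.0045,w=.0015):
    _,z0,s,a,b=OBJ[name]; z=z0 if z is None else z
    W=cloud(n,d).reshape(-1,3); q=plane_xy(n,z); R=.1 if s=='r' else a+.025
    m=(np.hypot(*(q-np.array(p0[:2])).T)<R)&(d.reshape(-1)>0)
    q=q[m];zz=W[m,2]; lab=(zz>z-thr)
    if b is not None:lab&=(zz<z+.02)
    def cost(p):
        g=sdf(q,s,a,p)
        if b is not None: g=np.maximum(g,-sdf(q,s,b,p))
        f=1/(1+np.exp(np.clip(g/w,-30,30))); return ((f-lab)**2).sum()
    r=minimize(cost,p0,method='Nelder-Mead',options=dict(initial_simplex=[np.array(p0)+e for e in ([0,0,0],[.006,0,0],[0,.006,0],[0,0,.06])],xatol=1e-5,fatol=1e-4))
    return r.x,r.fun/len(q)
E
cat > run1.py <<'E'
from fit import *
P0={'casserole':(.444,-.116,0),'jar':(.364,-.271,0),'caddy':(.661,.143,np.radians(-11.1)),'butter':(.544,.4348,np.radians(-31.5)),
'casserole_lid':(.549,-.408,0),'jar_lid':(.449,.1,0),'caddy_lid':(.354,.296,np.radians(30.9)),'butter_lid':(.665,-.157,np.radians(26.9)),'beaker':(.562,-.002,0)}
if __name__=='__main__':
  for k,p in P0.items():
    for n in('top','side'):
        x,f=fit(n,np.load(n+'0.npy'),k,p); print(k,n,(x[:2]*1000).round(1),np.degrees(x[2]).round(1),round(f,4))
E
python3 run1.py
```

```text
casserole top [ 444.2 -113.7] -0.4 0.0414
casserole side [ 441.7 -116.9] 0.4 0.0263
jar top [ 366.4 -270.8] -0.5 0.0289
jar side [ 361.6 -272.3] 1.5 0.0283
caddy top [662.6 143.6] -11.4 0.0174
caddy side [658.  141.4] -11.7 0.0261
butter top [546.2 434.1] -30.4 0.0247
butter side [544.4 433.6] -30.0 0.0633
casserole_lid top [ 550.4 -406.5] 0.6 0.0318
casserole_lid side [ 546.5 -408.4] 0.4 0.0144
jar_lid top [450.7 103.8] -1.9 0.0283
jar_lid side [448.8 100.4] 1.2 0.0291
caddy_lid top [356.3 297.1] 31.0 0.0182
caddy_lid side [351.9 294.1] 29.6 0.0139
butter_lid top [ 667.  -155.3] 26.7 0.0207
butter_lid side [ 661.7 -157.4] 26.7 0.0093
beaker top [5.627e+02 4.000e-01] -0.9 0.2505
beaker side [559.4  -3.4] 1.6 0.237
```

```bash
cat >> h.py <<'E'
def tool():
    s=state(); R=Ro.from_rotvec(s['tcp_rot']).as_matrix(); return s,R
def go(xyz,phi=None):
    """rows info: rx deg needed (first), then shift in tool axes after the turn"""
    s,R=tool(); y=R[:,1]; cur=np.degrees(np.arctan2(y[1],y[0]))
    print('t',round(s['t'],2),'tcp',s['tcp_pos'].round(4),'phi',cur.round(2),'xdir',R[:,0].round(4),'w',round(s['width'],4),'q6',s['qpos'][5].round(3),'F',s['ft_force'].round(1))
    d=0
    if phi is not None:
        d=(cur-phi+90)%180-90; print('rx total',round(d,2),'(or %.1f)'%(d-180*np.sign(d)))
    R2=R@Ro.from_euler('x',d,degrees=True).as_matrix()
    print('shift tool (mm)',((np.array(xyz)-s['tcp_pos'])@R2*1000).round(1))
E
python3 - <<'E'
from h import *
d=np.load('top0.npy');W=cloud('top',d)
for v in range(0,384,24): print(v,' '.join('%4d'%(min(999,1000*np.median(W[v:v+8,u:u+8,2]))) for u in range(0,512,24)))
for n,u,v in [('stand',55,130),('b1',33,200),('b2',38,270),('pink',162,138),('pink',114,226),('pink',213,236),('pink',151,289),('bottle',177,170)]: print(n,W[v,u].round(3))
go([.354,.2955,.2],31+90)
E
```

```text
0 -749 -748 -749 -748 -750 -749 -751 -751 -749 -749 -751 -748 -750 -750 -249 -250 -250 -750 -750 -750 -751 -749
24 -750 -751 -749 -750 -750 -750 -748 -748 -750 -750 -751 -749 -749 -749 -250 -250 -249 -749 -749 -751 -752 -750
48 -750 -749 -750   58   19   15   52   17   48    1    0    0    0   30   30   30   30    0   -1    0 -749 -750
72 -750 -750    1   55   57   18   26   17   23    3    0    0    0   29   56   29   45    0    0    0 -751 -750
96 -748 -752   96    0    0    0    0    0   -1    0    0    0    0    0    0    0    0   -1    0   99  124  198
120 -750   96   95   96    0    0   -1    0   49    9   -1    0   13   21    0    0    0   -1    0   57   69 -751
144 -750   96   95   96    0   46    0    0    0   -1    0   51    0    0    0    0   21    0   -1    3   -2 -750
168 -751   -3    0    0   23   40    0   55    0    0    0    0    3    0    2    0   17    0    0    0    0 -747
192 -750  130  130    0    0    0    0    0   -1   21   -1    0    7    1    0    0    0    0   -1    0   -1 -750
216 -748  131   79    0    0    1   21   17    0    0    0    0    0    0   53  
[... 394 characters left out ...]
    0    0    0   -1    0    0    0   10  313    0    0   -1    0    0    0    0    0   -1 -750
336  738  825  793    0    0    0   -1    0    0    0  217  341  313    0    0    0    0    0   -1    0    0 -749
360  805  829  822  795   -1    0    0   -1   -1    0  344  345    3    0    0   -1    0   -1    0    0    0 -750
stand [0.641 0.613 0.096]
b1 [0.418 0.649 0.133]
b2 [0.215 0.591 0.197]
pink [0.624 0.29  0.031]
pink [0.352 0.427 0.044]
pink [0.318 0.131 0.05 ]
pink [0.167 0.312 0.049]
bottle [0.511 0.235 0.071]
t 0.1 tcp [0.1944 0.5933 0.2304] phi 71.85 xdir [-0.001  -0.0018 -1.    ] w 0.0856 q6 -0.178 F [ 0.7 -0.1 -0.3]
rx total -49.15 (or 130.8)
shift tool (mm) [  30.8 -337.5  -16.5]
```

Nearest things to confuse with the lids are the pink look-alikes, and the cream choice is clear. I start with the caddy lid.

Request:
step_arm([
  {"rx":-9.83},
  {"rx":-9.83},
  {"rx":-9.83},
  {"rx":-9.83},
  {"rx":-9.83},
  {"ty":-0.056,"tz":-0.003},
  {"ty":-0.056,"tz":-0.003},
  {"ty":-0.056,"tz":-0.003},
  {"ty":-0.056,"tz":-0.003},
  {"ty":-0.056,"tz":-0.003},
  {"ty":-0.056,"claw":-0.2},
  {"tx":0.03,"claw":-0.2},
  {"claw":-0.2},
])

```text
invalid input
```

```bash
python3 - <<'E'
from h import *
go([.354,.2955,.1],31+90)
p,d=camera('side');cv2.imwrite('pics/side1.png',p);np.save('side1.npy',d)
u=proj('side',tool()[0]['tcp_pos']);print(u)
x,y=u[0].astype(int)
c=cv2.resize(p[max(0,y-90):y+70,max(0,x-90):x+90],None,fx=4,fy=4)[:600,:800];cv2.imwrite('pics/c1.png',c)
E
```

```text
t 0.1 tcp [0.1944 0.5933 0.2304] phi 71.85 xdir [-0.001  -0.0018 -1.    ] w 0.0856 q6 -0.178 F [ 0.7 -0.1 -0.3]
rx total -49.15 (or 130.8)
shift tool (mm) [ 130.8 -337.4  -16.3]
[[47.03461055 74.99254415]]
```

View pics/c1.png

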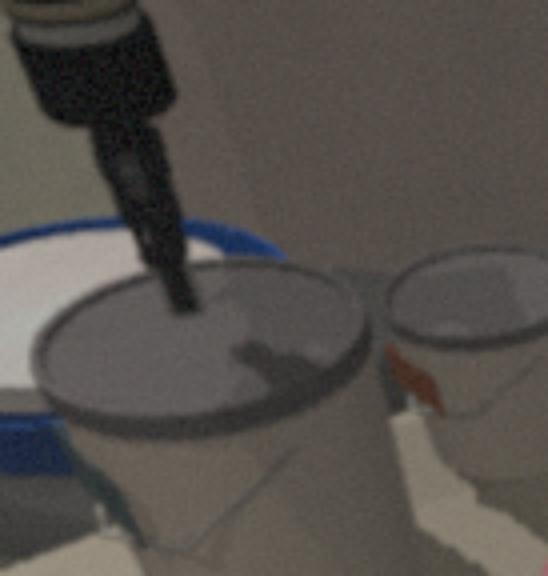

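The call was refused, probably because every row needs all seven keys. The crop shows the finger tip at about (46,77) in the side image. It projects to (47,75), so the calibration looks right.

Request:
step_arm([
  {"tx":0,"ty":0,"tz":0,"rx":-9.83,"ry":0,"rz":0,"claw":-0.2},
  {"tx":0,"ty":0,"tz":0,"rx":-9.83,"ry":0,"rz":0,"claw":-0.2},
  {"tx":0,"ty":0,"tz":0,"rx":-9.83,"ry":0,"rz":0,"claw":-0.2},
  {"tx":0,"ty":0,"tz":0,"rx":-9.83,"ry":0,"rz":0,"claw":-0.2},
  {"tx":0,"ty":0,"tz":0,"rx":-9.83,"ry":0,"rz":0,"claw":-0.2},
  {"tx":0,"ty":-0.056,"tz":-0.003,"rx":0,"ry":0,"rz":0,"claw":-0.2},
  {"tx":0,"ty":-0.056,"tz":-0.003,"rx":0,"ry":0,"rz":0,"claw":-0.2},
  {"tx":0,"ty":-0.056,"tz":-0.003,"rx":0,"ry":0,"rz":0,"claw":-0.2},
  {"tx":0.01,"ty":-0.056,"tz":-0.003,"rx":0,"ry":0,"rz":0,"claw":-0.2},
  {"tx":0.04,"ty":-0.056,"tz":-0.003,"rx":0,"ry":0,"rz":0,"claw":-0.2},
  {"tx":0.04,"ty":-0.056,"tz":0,"rx":0,"ry":0,"rz":0,"claw":-0.2},
  {"tx":0.03,"ty":0,"tz":0,"rx":0,"ry":0,"rz":0,"claw":-0.2},
  {"tx":0,"ty":0,"tz":0,"rx":0,"ry":0,"rz":0,"claw":-0.2},
])

```text
t: 1.78
tcp_pos: [0.3487, 0.3058, 0.117]
tcp_rot: [-0.424, 1.535, 0.422]
ft_force: [0.1, 0.3, 0.4]
width: 0.0511
```

```bash
cat > look.py <<'E'
import sys
from h import *
tag=sys.argv[1]
for n in ('top','side'):
    p,d=camera(n);cv2.imwrite(f'pics/{n}{tag}.png',p);np.save(f'{n}{tag}.npy',d)
    x,y=proj(n,tool()[0]['tcp_pos'])[0]
    print(n,'tcp px',x.round(1),y.round(1)); x,y=int(np.clip(x,70,442)),int(np.clip(y,70,314))
    c=cv2.resize(p[y-70:y+70,x-70:x+70],(399,560)[::1] if 0 else (399,399),interpolation=cv2.INTER_CUBIC);c=cv2.convertScaleAbs(c,alpha=1.5)
    globals()[n]=c; print(' crop origin',x-70,y-70)
cv2.imwrite(f'pics/c{tag}.png',np.hstack([top,side]))
E
python3 - <<'E'
from h import *
go([.354,.2955,.1],31+90)
E
python3 look.py 1
```

```text
t 1.77 tcp [0.3487 0.3058 0.117 ] phi 120.89 xdir [-0.005  -0.0025 -1.    ] w 0.0511 q6 -1.632 F [0.1 0.3 0.4]
rx total -0.11 (or 179.9)
shift tool (mm) [ 17.  -11.5  -0.6]
top tcp px 148.0 223.0
 crop origin 77 153
side tcp px 166.5 134.3
 crop origin 96 64
```

View pics/c1.png

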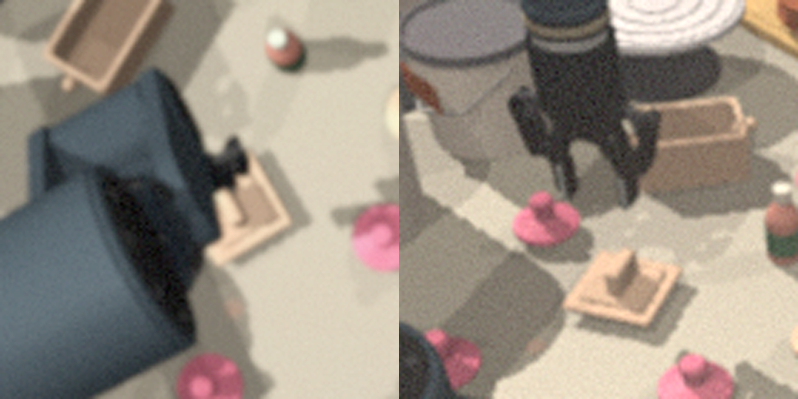

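Request:
step_arm([
  {"tx":0.03,"ty":-0.0115,"tz":-0.0006,"rx":0,"ry":0,"rz":0,"claw":-0.2},
  {"tx":0.03,"ty":0,"tz":0,"rx":0,"ry":0,"rz":0,"claw":-0.2},
  {"tx":0.012,"ty":0,"tz":0,"rx":0,"ry":0,"rz":0,"claw":-0.2},
  {"tx":0,"ty":0,"tz":0,"rx":0,"ry":0,"rz":0,"claw":-0.2},
])

```text
t: 2.38
tcp_pos: [0.3552, 0.2976, 0.047]
tcp_rot: [-0.425, 1.528, 0.425]
ft_force: [-0.3, -0.5, 0.4]
width: 0.0511
```

```bash
python3 - <<'E'
from h import *
go([.354,.2955,.027],31+90)
E
python3 look.py 2
```

```text
t 2.38 tcp [0.3552 0.2976 0.047 ] phi 121.07 xdir [ 3.e-04  1.e-04 -1.e+00] w 0.0511 q6 -1.658 F [-0.3 -0.5  0.4]
rx total 0.07 (or -179.9)
shift tool (mm) [20.  -1.2 -2.1]
top tcp px 156.5 224.1
 crop origin 86 154
side tcp px 173.8 155.7
 crop origin 103 85
```

View pics/c2.png

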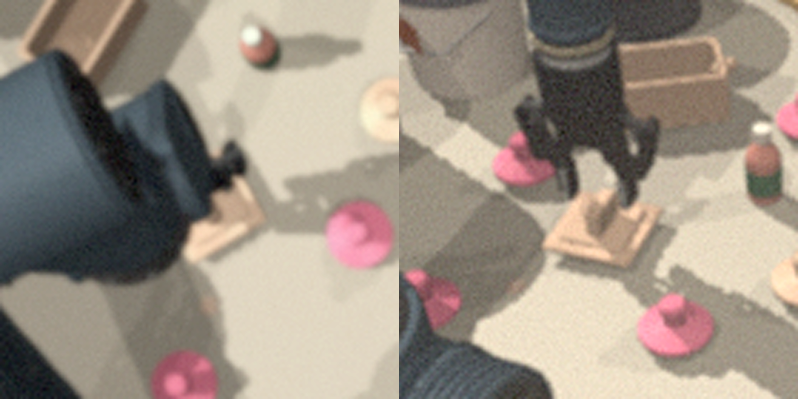

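Request:
step_arm([
  {"tx":0.01,"ty":-0.001,"tz":-0.002,"rx":0,"ry":0,"rz":0,"claw":-0.2},
  {"tx":0.009,"ty":0,"tz":0,"rx":0,"ry":0,"rz":0,"claw":-0.2},
  {"tx":0,"ty":0,"tz":0,"rx":0,"ry":0,"rz":0,"claw":-0.2},
  {"tx":0,"ty":0,"tz":0,"rx":0,"ry":0,"rz":0,"claw":1},
  {"tx":0,"ty":0,"tz":0,"rx":0,"ry":0,"rz":0,"claw":1},
  {"tx":0,"ty":0,"tz":0,"rx":0,"ry":0,"rz":0,"claw":1},
  {"tx":0,"ty":0,"tz":0,"rx":0,"ry":0,"rz":0,"claw":1},
  {"tx":0,"ty":0,"tz":0,"rx":0,"ry":0,"rz":0,"claw":1},
])

```text
t: 3.48
tcp_pos: [0.354, 0.2951, 0.028]
tcp_rot: [-0.424, 1.529, 0.424]
ft_force: [-1.0, -0.2, 5.6]
width: 0.0149
```

```bash
python3 - <<'E'
from h import *
go([.354,.2955,.18],31+90)
E
```

```text
t 3.48 tcp [0.354  0.2951 0.028 ] phi 121.0 xdir [ 3.e-04  1.e-04 -1.e+00] w 0.0149 q6 -1.66 F [-1.  -0.2  5.6]
rx total 0.0 (or -180.0)
shift tool (mm) [-152.     0.3    0.2]
```

Request:
step_arm([
  {"tx":-0.02,"ty":0,"tz":0,"rx":0,"ry":0,"rz":0,"claw":1},
  {"tx":-0.045,"ty":0,"tz":0,"rx":0,"ry":0,"rz":0,"claw":1},
  {"tx":-0.045,"ty":0,"tz":0,"rx":0,"ry":0,"rz":0,"claw":1},
  {"tx":-0.04,"ty":0,"tz":0,"rx":7.1,"ry":0,"rz":0,"claw":1},
  {"tx":0,"ty":0,"tz":0,"rx":7.1,"ry":0,"rz":0,"claw":1},
  {"tx":0,"ty":0,"tz":0,"rx":7.1,"ry":0,"rz":0,"claw":1},
  {"tx":0,"ty":0,"tz":0,"rx":7.1,"ry":0,"rz":0,"claw":1},
  {"tx":0,"ty":0,"tz":0,"rx":7.1,"ry":0,"rz":0,"claw":1},
  {"tx":0,"ty":0,"tz":0,"rx":7.1,"ry":0,"rz":0,"claw":1},
  {"tx":0,"ty":0,"tz":0,"rx":0,"ry":0,"rz":0,"claw":1},
])

```text
t: 4.72
tcp_pos: [0.3536, 0.2949, 0.1772]
tcp_rot: [0.157, 1.566, -0.158]
ft_force: [-0.8, 0.3, -2.3]
width: 0.0147
```

```bash
python3 - <<'E'
from h import *
go([.6605,.1425,.18],78.5)
E
```

```text
t 4.72 tcp [0.3536 0.2949 0.1772] phi 78.48 xdir [-1.e-03 -5.e-04 -1.e+00] w 0.0147 q6 -0.918 F [-0.8  0.3 -2.3]
rx total -0.02 (or 180.0)
shift tool (mm) [ -3.  -88.1 331.1]
```

Request:
step_arm([
  {"tx":0,"ty":-0.005,"tz":0.02,"rx":0,"ry":0,"rz":0,"claw":1},
  {"tx":0,"ty":-0.012,"tz":0.045,"rx":0,"ry":0,"rz":0,"claw":1},
  {"tx":0,"ty":-0.013,"tz":0.05,"rx":0,"ry":0,"rz":0,"claw":1},
  {"tx":0,"ty":-0.013,"tz":0.05,"rx":0,"ry":0,"rz":0,"claw":1},
  {"tx":0,"ty":-0.013,"tz":0.05,"rx":0,"ry":0,"rz":0,"claw":1},
  {"tx":0,"ty":-0.013,"tz":0.05,"rx":0,"ry":0,"rz":0,"claw":1},
  {"tx":0.01,"ty":-0.012,"tz":0.043,"rx":0,"ry":0,"rz":0,"claw":1},
  {"tx":0.01,"ty":-0.007,"tz":0.023,"rx":0,"ry":0,"rz":0,"claw":1},
  {"tx":0.02,"ty":0,"tz":0,"rx":0,"ry":0,"rz":0,"claw":1},
  {"tx":0,"ty":0,"tz":0,"rx":0,"ry":0,"rz":0,"claw":1},
])

```text
t: 5.98
tcp_pos: [0.6597, 0.1407, 0.1351]
tcp_rot: [0.159, 1.57, -0.16]
ft_force: [-0.0, -0.1, -1.5]
width: 0.0147
```

```bash
python3 - <<'E'
from h import *
go([.6605,.1425,.094],78.5)
E
python3 look.py 3
```

```text
t 5.97 tcp [0.6597 0.1407 0.1351] phi 78.38 xdir [-4.9e-03 -5.0e-04 -1.0e+00] w 0.0147 q6 -1.323 F [-0.  -0.1 -1.5]
rx total -0.12 (or 179.9)
shift tool (mm) [41.1  2.   0.6]
top tcp px 206.6 113.1
 crop origin 136 43
side tcp px 290.9 110.5
 crop origin 220 40
```

View pics/c3.png

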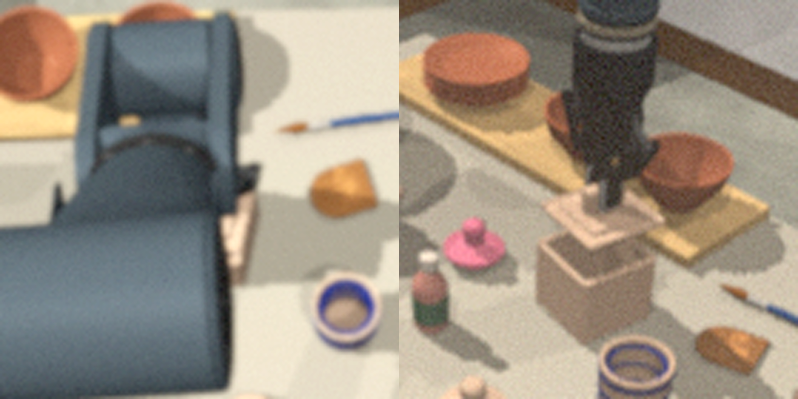

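```bash
cat >> fit.py <<'E'
def held(n,d,name,p0,z,thr=.0045,w=.0015):
    _,z0,s,a,b=OBJ[name]
    W=cloud(n,d).reshape(-1,3); q=plane_xy(n,z); R=.1 if s=='r' else a+.025
    m=(np.hypot(*(q-np.array(p0[:2])).T)<R)&(d.reshape(-1)>0)&(W[:,2]<z+.009)
    q=q[m];lab=(W[m,2]>z-thr)
    def cost(p):
        g=sdf(q,s,a,p)
        f=1/(1+np.exp(np.clip(g/w,-30,30))); return ((f-lab)**2).sum()
    r=minimize(cost,p0,method='Nelder-Mead',options=dict(initial_simplex=[np.array(p0)+e for e in ([0,0,0],[.006,0,0],[0,.006,0],[0,0,.06])],xatol=1e-5,fatol=1e-4))
    return r.x,r.fun/len(q)
E
python3 - <<'E'
from fit import *
d=np.load('side3.npy')
for z in(.123,.126):
    x,f=held('side',d,'caddy_lid',(.658,.141,-.2),z);print(x[:2]*1000,np.degrees(x[2]),f)
d=np.load('side0.npy');x,f=held('side',d,'caddy_lid',(.354,.295,.5),.019);print('tbl',x[:2]*1000,f)
E
```

```text
[661.54322097 139.49088643] -12.305317901060704 0.015192914708340879
[658.38255384 136.97790003] -12.182175483453863 0.013508595606676064
tbl [351.51408024 293.81526012] 0.00951081526159205
```

Request:
step_arm([
  {"tx":0.015,"ty":0.003,"tz":0,"rx":0,"ry":0.2,"rz":0,"claw":1},
  {"tx":0.012,"ty":0,"tz":0,"rx":0,"ry":0,"rz":0,"claw":1},
  {"tx":0.006,"ty":0,"tz":0,"rx":0,"ry":0,"rz":0,"claw":1},
  {"tx":0,"ty":0,"tz":0,"rx":0,"ry":0,"rz":0,"claw":1},
])

```text
t: 6.58
tcp_pos: [0.6605, 0.1454, 0.1038]
tcp_rot: [0.159, 1.57, -0.159]
ft_force: [-0.1, -0.2, -1.3]
width: 0.0149
```

```bash
python3 - <<'E'
from h import *
go([.6600,.1435,.094],78.5)
E
```

```text
t 6.58 tcp [0.6605 0.1454 0.1038] phi 78.42 xdir [-5.1e-03  6.0e-04 -1.0e+00] w 0.0149 q6 -1.318 F [-0.1 -0.2 -1.3]
rx total -0.08 (or 179.9)
shift tool (mm) [ 9.8 -2.  -0. ]
```

Request:
step_arm([
  {"tx":0.003,"ty":-0.0015,"tz":0,"rx":0,"ry":0,"rz":0,"claw":1},
  {"tx":0.003,"ty":0,"tz":0,"rx":0,"ry":0,"rz":0,"claw":1},
  {"tx":0.002,"ty":0,"tz":0,"rx":0,"ry":0,"rz":0,"claw":1},
  {"tx":0,"ty":0,"tz":0,"rx":0,"ry":0,"rz":0,"claw":1},
])

```text
t: 7.08
tcp_pos: [0.6606, 0.1438, 0.0966]
tcp_rot: [0.159, 1.569, -0.159]
ft_force: [0.7, -0.2, -1.4]
width: 0.0148
```

Request:
step_arm([
  {"tx":0.002,"ty":0,"tz":0,"rx":0,"ry":0,"rz":0,"claw":1},
  {"tx":0,"ty":0,"tz":0,"rx":0,"ry":0,"rz":0,"claw":1},
])

```text
t: 7.32
tcp_pos: [0.6606, 0.1438, 0.0945]
tcp_rot: [0.159, 1.569, -0.159]
ft_force: [-0.7, -0.4, -2.3]
width: 0.0147
```

```bash
python3 - <<'E'
from h import *
go([.6600,.1435,.094],78.5)
E
python3 look.py 4
```

```text
t 7.33 tcp [0.6606 0.1438 0.0945] phi 78.4 xdir [-3.7e-03  7.0e-04 -1.0e+00] w 0.0147 q6 -1.32 F [-0.7 -0.4 -2.3]
rx total -0.1 (or 179.9)
shift tool (mm) [ 0.5 -0.5 -0.5]
top tcp px 207.2 118.1
 crop origin 137 48
side tcp px 289.3 122.7
 crop origin 219 52
```

View pics/c4.png

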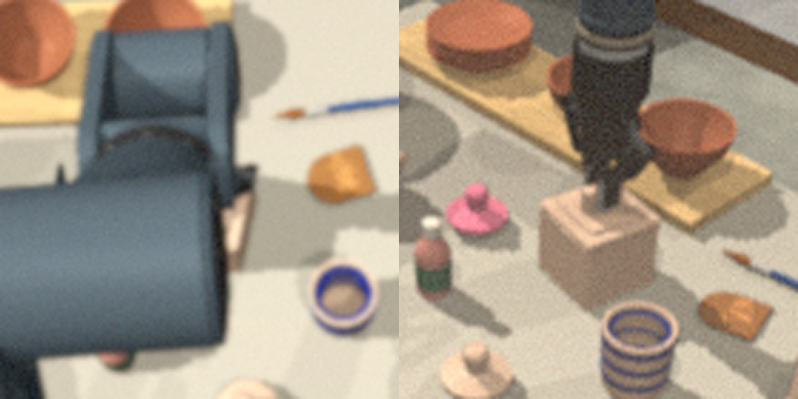

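It's in and aligned, with no contact force so far. I'll lower until it touches.

Request:
step_arm([
  {"tx":0.001,"ty":0,"tz":0,"rx":0,"ry":0,"rz":0,"claw":1},
  {"tx":0.001,"ty":0,"tz":0,"rx":0,"ry":0,"rz":0,"claw":1},
  {"tx":0,"ty":0,"tz":0,"rx":0,"ry":0,"rz":0,"claw":1},
])

```text
t: 7.8
tcp_pos: [0.6608, 0.1439, 0.0941]
tcp_rot: [0.159, 1.568, -0.159]
ft_force: [-2.2, -0.4, 5.4]
width: 0.0147
```

Request:
step_arm([
  {"tx":0,"ty":0,"tz":0,"rx":0,"ry":0,"rz":0,"claw":0},
  {"tx":0,"ty":0,"tz":0,"rx":0,"ry":0,"rz":0,"claw":0},
  {"tx":0,"ty":0,"tz":0,"rx":0,"ry":0,"rz":0,"claw":0},
  {"tx":-0.02,"ty":0,"tz":0,"rx":0,"ry":0,"rz":0,"claw":0},
  {"tx":-0.05,"ty":0,"tz":0,"rx":0,"ry":0,"rz":0,"claw":-0.2},
  {"tx":-0.03,"ty":0,"tz":0,"rx":0,"ry":0,"rz":0,"claw":-0.2},
  {"tx":0,"ty":0,"tz":0,"rx":0,"ry":0,"rz":0,"claw":-0.2},
])

```text
t: 8.68
tcp_pos: [0.6636, 0.1439, 0.1976]
tcp_rot: [0.16, 1.559, -0.157]
ft_force: [0.1, 0.1, 0.7]
width: 0.0515
```

```bash
python3 - <<'E'
from fit import *
go([.6645,-.1560,.15],26.7+90)
p,d=camera('side')
np.save('side5.npy',d)
x,f=held('side',d,'caddy_lid',(.658,.141,-.2),.085);print('lid',x[:2]*1000,np.degrees(x[2]),f)
P=pts('side',d,'caddy',.07,.095,xy=x[:2],r=.04);print('z',np.median(P[:,2]),np.percentile(P[:,2],[10,90]))
E
```

```text
t 8.68 tcp [0.6636 0.1439 0.1976] phi 78.4 xdir [ 0.0056  0.0011 -1.    ] w 0.0515 q6 -1.32 F [0.1 0.1 0.7]
rx total -38.3 (or 141.7)
shift tool (mm) [  47.3 -268.3 -134.3]
lid [657.79478209 139.33429892] -11.398719644457389 0.008992506272600169
z 0.08856019483821646 [0.084476   0.09129683]
```

Request:
step_arm([
  {"tx":0,"ty":0,"tz":0,"rx":-9.6,"ry":0,"rz":0,"claw":-0.2},
  {"tx":0,"ty":0,"tz":0,"rx":-9.6,"ry":0,"rz":0,"claw":-0.2},
  {"tx":0,"ty":0,"tz":0,"rx":-9.6,"ry":0,"rz":0,"claw":-0.2},
  {"tx":0,"ty":0,"tz":0,"rx":-9.5,"ry":0,"rz":0,"claw":-0.2},
  {"tx":0,"ty":-0.044,"tz":-0.022,"rx":0,"ry":0,"rz":0,"claw":-0.2},
  {"tx":0,"ty":-0.045,"tz":-0.022,"rx":0,"ry":0,"rz":0,"claw":-0.2},
  {"tx":0,"ty":-0.045,"tz":-0.022,"rx":0,"ry":0,"rz":0,"claw":-0.2},
  {"tx":0.01,"ty":-0.045,"tz":-0.023,"rx":0,"ry":0,"rz":0,"claw":-0.2},
  {"tx":0.03,"ty":-0.045,"tz":-0.023,"rx":0,"ry":0,"rz":0,"claw":-0.2},
  {"tx":0.04,"ty":-0.044,"tz":-0.022,"rx":0,"ry":0,"rz":0,"claw":-0.2},
  {"tx":0.02,"ty":0,"tz":0,"rx":0,"ry":0,"rz":0,"claw":-0.2},
  {"tx":0,"ty":0,"tz":0,"rx":0,"ry":0,"rz":0,"claw":-0.2},
])

```text
t: 10.22
tcp_pos: [0.659, -0.154, 0.0898]
tcp_rot: [-0.36, 1.549, 0.37]
ft_force: [0.7, 0.4, 0.2]
width: 0.0512
```

```bash
python3 - <<'E'
from fit import *
go([.6645,-.1560,.05],26.7+90)
E
```

```text
t 10.22 tcp [ 0.659  -0.154   0.0898] phi 116.65 xdir [-0.01    0.004  -0.9999] w 0.0512 q6 -2.43 F [0.7 0.4 0.2]
rx total -0.05 (or 180.0)
shift tool (mm) [39.8 -4.6  4.3]
```

Request:
step_arm([
  {"tx":0.02,"ty":-0.004,"tz":0.004,"rx":0,"ry":0,"rz":0,"claw":-0.2},
  {"tx":0.02,"ty":0,"tz":0,"rx":0,"ry":0,"rz":0,"claw":-0.2},
  {"tx":0,"ty":0,"tz":0,"rx":0,"ry":0,"rz":0,"claw":-0.2},
  {"tx":0,"ty":0,"tz":0,"rx":0,"ry":0,"rz":0,"claw":-0.2},
])

```text
t: 10.72
tcp_pos: [0.6668, -0.1564, 0.0531]
tcp_rot: [-0.365, 1.543, 0.367]
ft_force: [0.5, -0.3, -0.8]
width: 0.051
```

```bash
python3 - <<'E'
from fit import *
go([.6645,-.1560,.028],26.7+90)
E
python3 look.py 6
```

```text
t 10.72 tcp [ 0.6668 -0.1564  0.0531] phi 116.74 xdir [-3.3e-03  7.0e-04 -1.0e+00] w 0.051 q6 -2.43 F [ 0.5 -0.3 -0.8]
rx total 0.04 (or -180.0)
shift tool (mm) [25.1  1.4 -1.8]
top tcp px 307.6 118.8
 crop origin 237 48
side tcp px 373.5 183.9
 crop origin 303 113
```

View pics/c6.png

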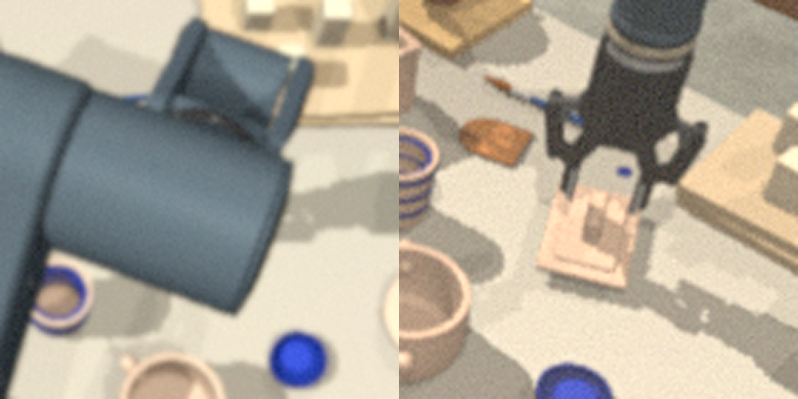

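Request:
step_arm([
  {"tx":0.012,"ty":0.001,"tz":-0.0015,"rx":0,"ry":0,"rz":0,"claw":-0.2},
  {"tx":0.011,"ty":0,"tz":0,"rx":0,"ry":0,"rz":0,"claw":-0.2},
  {"tx":0,"ty":0,"tz":0,"rx":0,"ry":0,"rz":0,"claw":-0.2},
  {"tx":0,"ty":0,"tz":0,"rx":0,"ry":0,"rz":0,"claw":-0.2},
])

```text
t: 11.32
tcp_pos: [0.6648, -0.1567, 0.0298]
tcp_rot: [-0.364, 1.543, 0.367]
ft_force: [0.6, 0.3, 0.5]
width: 0.0513
```

```bash
python3 - <<'E'
from fit import *
go([.6645,-.1560,.028],26.7+90)
E
```

```text
t 11.32 tcp [ 0.6648 -0.1567  0.0298] phi 116.69 xdir [-3.6e-03  8.0e-04 -1.0e+00] w 0.0513 q6 -2.431 F [0.6 0.3 0.5]
rx total -0.01 (or 180.0)
shift tool (mm) [1.8 0.7 0.1]
```

Request:
step_arm([
  {"tx":0.0015,"ty":0,"tz":0,"rx":0,"ry":0,"rz":0,"claw":1},
  {"tx":0,"ty":0,"tz":0,"rx":0,"ry":0,"rz":0,"claw":1},
  {"tx":0,"ty":0,"tz":0,"rx":0,"ry":0,"rz":0,"claw":1},
  {"tx":0,"ty":0,"tz":0,"rx":0,"ry":0,"rz":0,"claw":1},
  {"tx":0,"ty":0,"tz":0,"rx":0,"ry":0,"rz":0,"claw":1},
  {"tx":-0.01,"ty":0,"tz":0,"rx":0,"ry":0,"rz":0,"claw":1},
  {"tx":0,"ty":0,"tz":0,"rx":0,"ry":0,"rz":0,"claw":1},
])

```text
t: 12.2
tcp_pos: [0.6652, -0.1569, 0.0391]
tcp_rot: [-0.365, 1.542, 0.366]
ft_force: [0.1, 0.3, -2.8]
width: 0.0147
```

Request:
step_arm([
  {"tx":-0.03,"ty":0,"tz":0,"rx":0,"ry":0,"rz":0,"claw":1},
  {"tx":-0.045,"ty":0,"tz":0,"rx":0,"ry":0,"rz":0,"claw":1},
  {"tx":-0.045,"ty":0,"tz":0,"rx":7,"ry":0,"rz":0,"claw":1},
  {"tx":-0.02,"ty":0,"tz":0,"rx":8.3,"ry":0,"rz":0,"claw":1},
  {"tx":0,"ty":0,"tz":0,"rx":8.3,"ry":0,"rz":0,"claw":1},
  {"tx":0,"ty":0,"tz":0,"rx":8.3,"ry":0,"rz":0,"claw":1},
  {"tx":0,"ty":0,"tz":0,"rx":8.3,"ry":0,"rz":0,"claw":1},
  {"tx":0,"ty":0,"tz":0,"rx":8.3,"ry":0,"rz":0,"claw":1},
  {"tx":0,"ty":0,"tz":0,"rx":8.3,"ry":0,"rz":0,"claw":1},
  {"tx":0,"ty":0,"tz":0,"rx":0,"ry":0,"rz":0,"claw":1},
])

```text
t: 13.45
tcp_pos: [0.6649, -0.1566, 0.178]
tcp_rot: [0.411, 1.536, -0.411]
ft_force: [0.3, 0.1, -2.7]
width: 0.0145
```

```bash
python3 - <<'E'
from fit import *
go([.5455,.4345,.18],59.8)
E
```

```text
t 13.45 tcp [ 0.6649 -0.1566  0.178 ] phi 59.99 xdir [-0.0045  0.0011 -1.    ] w 0.0145 q6 -1.441 F [ 0.3  0.1 -2.7]
rx total 0.19 (or -179.8)
shift tool (mm) [  -0.8  450.8 -400.5]
```

Request:
step_arm([
  {"tx":0,"ty":0.016,"tz":-0.0145,"rx":0.19,"ry":0,"rz":0,"claw":1},
  {"tx":0,"ty":0.032,"tz":-0.028,"rx":0,"ry":0,"rz":0,"claw":1},
  {"tx":0,"ty":0.036,"tz":-0.032,"rx":0,"ry":0,"rz":0,"claw":1},
  {"tx":0,"ty":0.036,"tz":-0.032,"rx":0,"ry":0,"rz":0,"claw":1},
  {"tx":0,"ty":0.036,"tz":-0.032,"rx":0,"ry":0,"rz":0,"claw":1},
  {"tx":0,"ty":0.036,"tz":-0.032,"rx":0,"ry":0,"rz":0,"claw":1},
  {"tx":0,"ty":0.036,"tz":-0.032,"rx":0,"ry":0,"rz":0,"claw":1},
  {"tx":0,"ty":0.036,"tz":-0.032,"rx":0,"ry":0,"rz":0,"claw":1},
  {"tx":0,"ty":0.036,"tz":-0.032,"rx":0,"ry":0,"rz":0,"claw":1},
  {"tx":0,"ty":0.036,"tz":-0.032,"rx":0,"ry":0,"rz":0,"claw":1},
  {"tx":0,"ty":0.036,"tz":-0.032,"rx":0,"ry":0,"rz":0,"claw":1},
  {"tx":0.01,"ty":0.036,"tz":-0.032,"rx":0,"ry":0,"rz":0,"claw":1},
  {"tx":0.02,"ty":0.028,"tz":-0.025,"rx":0,"ry":0,"rz":0,"claw":1},
  {"tx":0.02,"ty":0.014,"tz":-0.012,"rx":0,"ry":0,"rz":0,"claw":1},
  {"tx":0.01,"ty":0,"tz":0,"rx":0,"ry":0,"rz":0,"claw":1},
  {"tx":0,"ty":0,"tz":0,"rx":0,"ry":0,"rz":0,"claw":1},
  {"tx":0,"ty":0,"tz":0,"rx":0,"ry":0,"rz":0,"claw":1},
])

```text
t: 15.58
tcp_pos: [0.5482, 0.432, 0.12]
tcp_rot: [0.416, 1.533, -0.416]
ft_force: [0.2, 0.3, -2.5]
width: 0.0152
```

```bash
python3 - <<'E'
from fit import *
go([.5455,.4345,.09],59.8)
E
python3 look.py 7
python3 - <<'E'
from fit import *
z=tool()[0]['tcp_pos'][2]-.01
x,f=held('side',np.load('side7.npy'),'butter_lid',(.544,.433,-.52),z);print(x[:2]*1000,np.degrees(x[2]),f)
E
```

```text
t 15.57 tcp [0.5482 0.432  0.12  ] phi 59.61 xdir [-2.5e-03  8.0e-04 -1.0e+00] w 0.0152 q6 -0.534 F [ 0.2  0.3 -2.5]
rx total -0.19 (or 179.8)
shift tool (mm) [30.   0.8 -3.5]
top tcp px 107.2 155.1
 crop origin 37 85
side tcp px 196.5 89.5
 crop origin 126 19
[547.69766801 428.13343516] -30.165987471638637 0.01569918293613438
```

View pics/c7.png

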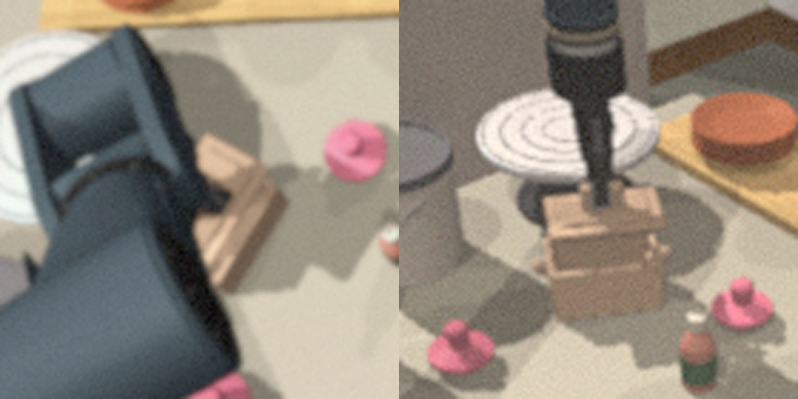

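Request:
step_arm([
  {"tx":0.012,"ty":0.002,"tz":-0.0045,"rx":-0.2,"ry":0,"rz":0,"claw":1},
  {"tx":0.012,"ty":0,"tz":0,"rx":0,"ry":0,"rz":0,"claw":1},
  {"tx":0.005,"ty":0,"tz":0,"rx":0,"ry":0,"rz":0,"claw":1},
  {"tx":0,"ty":0,"tz":0,"rx":0,"ry":0,"rz":0,"claw":1},
  {"tx":0,"ty":0,"tz":0,"rx":0,"ry":0,"rz":0,"claw":1},
])

```text
t: 16.3
tcp_pos: [0.5443, 0.4376, 0.0905]
tcp_rot: [0.412, 1.534, -0.412]
ft_force: [-0.3, 0.6, -3.2]
width: 0.0151
```

```bash
python3 - <<'E'
from fit import *
go([.5452,.436,.077],59.8)
E
python3 look.py 8
python3 - <<'E'
from fit import *
z=tool()[0]['tcp_pos'][2]-.01
x,f=held('side',np.load('side8.npy'),'butter_lid',(.544,.433,-.52),z);print(x[:2]*1000,np.degrees(x[2]),f)
E
```

```text
t 16.3 tcp [0.5443 0.4376 0.0905] phi 59.91 xdir [-0.003  0.001 -1.   ] w 0.0151 q6 -0.531 F [-0.3  0.6 -3.2]
rx total 0.11 (or -179.9)
shift tool (mm) [13.5 -0.9  1.6]
top tcp px 108.4 159.1
 crop origin 38 89
side tcp px 195.4 97.8
 crop origin 125 27
[544.24268777 433.71487435] -29.739491097740753 0.015882375935983385
```

View pics/c8.png

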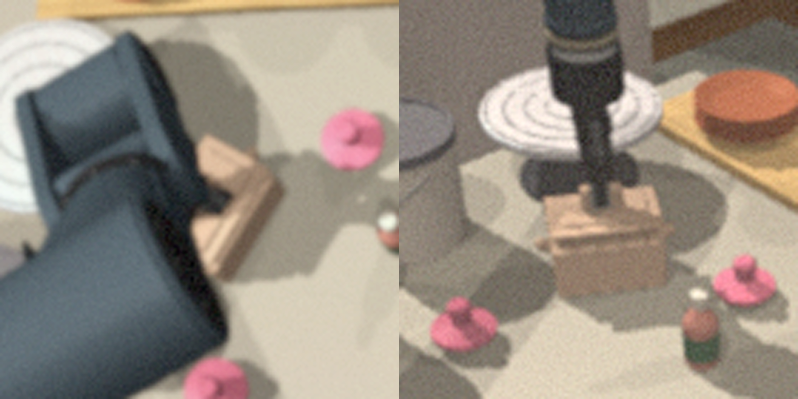

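Request:
step_arm([
  {"tx":0.004,"ty":-0.0005,"tz":0.001,"rx":0,"ry":0,"rz":0,"claw":1},
  {"tx":0.004,"ty":0,"tz":0,"rx":0,"ry":0,"rz":0,"claw":1},
  {"tx":0,"ty":0,"tz":0,"rx":0,"ry":0,"rz":0,"claw":1},
])

```text
t: 16.77
tcp_pos: [0.5443, 0.4362, 0.0817]
tcp_rot: [0.411, 1.536, -0.413]
ft_force: [-0.5, -0.4, -1.9]
width: 0.0147
```

Request:
step_arm([
  {"tx":0.002,"ty":0,"tz":0,"rx":0,"ry":0,"rz":0,"claw":1},
  {"tx":0.002,"ty":0,"tz":0,"rx":0,"ry":0,"rz":0,"claw":1},
  {"tx":0,"ty":0,"tz":0,"rx":0,"ry":0,"rz":0,"claw":1},
])

```text
t: 17.15
tcp_pos: [0.5445, 0.4364, 0.0781]
tcp_rot: [0.411, 1.535, -0.412]
ft_force: [-0.8, -0.1, -2.4]
width: 0.0149
```

Request:
step_arm([
  {"tx":0.001,"ty":0,"tz":0,"rx":0,"ry":0,"rz":0,"claw":1},
  {"tx":0.001,"ty":0,"tz":0,"rx":0,"ry":0,"rz":0,"claw":1},
  {"tx":0,"ty":0,"tz":0,"rx":0,"ry":0,"rz":0,"claw":1},
])

```text
t: 17.52
tcp_pos: [0.5447, 0.4365, 0.077]
tcp_rot: [0.412, 1.535, -0.412]
ft_force: [-1.9, -1.0, 1.3]
width: 0.0148
```

Contact comes at the expected height of 0.077. Release and lift.

Request:
step_arm([
  {"tx":0.0005,"ty":0,"tz":0,"rx":0,"ry":0,"rz":0,"claw":1},
  {"tx":0,"ty":0,"tz":0,"rx":0,"ry":0,"rz":0,"claw":0},
  {"tx":0,"ty":0,"tz":0,"rx":0,"ry":0,"rz":0,"claw":0},
  {"tx":0,"ty":0,"tz":0,"rx":0,"ry":0,"rz":0,"claw":0},
  {"tx":-0.02,"ty":0,"tz":0,"rx":0,"ry":0,"rz":0,"claw":0},
  {"tx":-0.05,"ty":0,"tz":0,"rx":0,"ry":0,"rz":0,"claw":-0.2},
  {"tx":-0.04,"ty":0,"tz":0,"rx":0,"ry":0,"rz":0,"claw":-0.2},
  {"tx":0,"ty":0,"tz":0,"rx":0,"ry":0,"rz":0,"claw":-0.2},
])

```text
t: 18.52
tcp_pos: [0.5479, 0.4381, 0.1923]
tcp_rot: [0.417, 1.527, -0.405]
ft_force: [-0.1, 0.3, -0.4]
width: 0.0514
```

```bash
python3 look.py 9
python3 - <<'E'
from fit import *
go([.450,.1025,.12],60)
x,f=held('side',np.load('side9.npy'),'butter_lid',(.544,.433,-.52),.067);print(x[:2]*1000,np.degrees(x[2]),f)
E
```

```text
top tcp px 97.8 149.1
 crop origin 27 79
side tcp px 192.7 69.3
 crop origin 122 0
t 18.62 tcp [0.5451 0.4365 0.1873] phi 59.91 xdir [-0.0019  0.0016 -1.    ] w 0.051 q6 -0.532 F [-1.6  0.2 -0.2]
rx total -0.09 (or 179.9)
shift tool (mm) [  66.9 -336.8   84.8]
[544.37829574 432.17816825] -29.369003401985122 0.020629277215036348
```

View pics/c9.png

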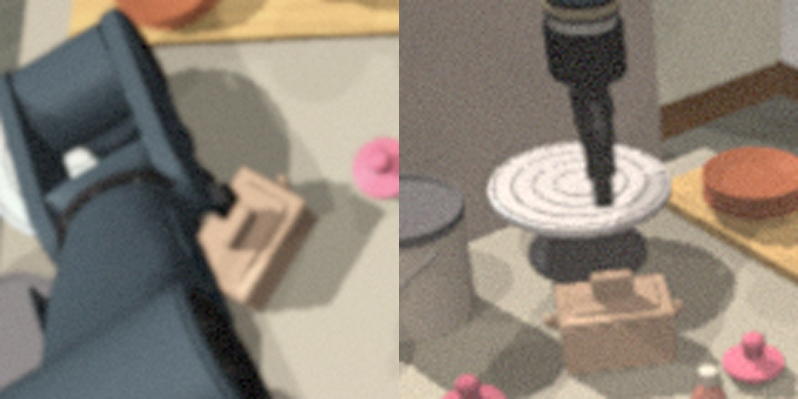

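Request:
step_arm([
  {"tx":0,"ty":-0.03,"tz":0.008,"rx":0,"ry":0,"rz":0,"claw":-0.2},
  {"tx":0,"ty":-0.048,"tz":0.012,"rx":0,"ry":0,"rz":0,"claw":-0.2},
  {"tx":0,"ty":-0.048,"tz":0.012,"rx":0,"ry":0,"rz":0,"claw":-0.2},
  {"tx":0,"ty":-0.048,"tz":0.012,"rx":0,"ry":0,"rz":0,"claw":-0.2},
  {"tx":0,"ty":-0.048,"tz":0.012,"rx":0,"ry":0,"rz":0,"claw":-0.2},
  {"tx":0.01,"ty":-0.048,"tz":0.012,"rx":0,"ry":0,"rz":0,"claw":-0.2},
  {"tx":0.03,"ty":-0.042,"tz":0.011,"rx":0,"ry":0,"rz":0,"claw":-0.2},
  {"tx":0.03,"ty":-0.025,"tz":0.006,"rx":0,"ry":0,"rz":0,"claw":-0.2},
  {"tx":0.03,"ty":0,"tz":0,"rx":0,"ry":0,"rz":0,"claw":-0.2},
  {"tx":0,"ty":0,"tz":0,"rx":0,"ry":0,"rz":0,"claw":-0.2},
  {"tx":0,"ty":0,"tz":0,"rx":0,"ry":0,"rz":0,"claw":-0.2},
])

```text
t: 20.0
tcp_pos: [0.4492, 0.1025, 0.0861]
tcp_rot: [0.411, 1.535, -0.412]
ft_force: [-0.3, -0.2, -0.4]
width: 0.0516
```

```bash
python3 - <<'E'
from fit import *
go([.450,.1025,.06],60)
E
```

```text
t 20.0 tcp [0.4492 0.1025 0.0861] phi 59.93 xdir [-3.9e-03  7.0e-04 -1.0e+00] w 0.0516 q6 -1.066 F [-0.3 -0.2 -0.4]
rx total -0.07 (or 179.9)
shift tool (mm) [26.1  0.4  0.7]
```

Request:
step_arm([
  {"tx":0.02,"ty":0,"tz":0,"rx":0,"ry":0,"rz":0,"claw":-0.2},
  {"tx":0.01,"ty":0,"tz":0,"rx":0,"ry":0,"rz":0,"claw":-0.2},
  {"tx":0,"ty":0,"tz":0,"rx":0,"ry":0,"rz":0,"claw":-0.2},
])

```text
t: 20.38
tcp_pos: [0.4491, 0.1026, 0.0561]
tcp_rot: [0.411, 1.535, -0.412]
ft_force: [-0.8, 0.2, -0.0]
width: 0.051
```

```bash
python3 - <<'E'
from fit import *
go([.450,.1025,.028],60)
E
python3 look.py 10
```

```text
t 20.38 tcp [0.4491 0.1026 0.0561] phi 59.94 xdir [-3.7e-03  7.0e-04 -1.0e+00] w 0.051 q6 -1.067 F [-0.8  0.2 -0. ]
rx total -0.06 (or 179.9)
shift tool (mm) [28.   0.4  0.9]
top tcp px 222.5 190.6
 crop origin 152 120
side tcp px 245.5 172.3
 crop origin 175 102
```

View pics/c10.png

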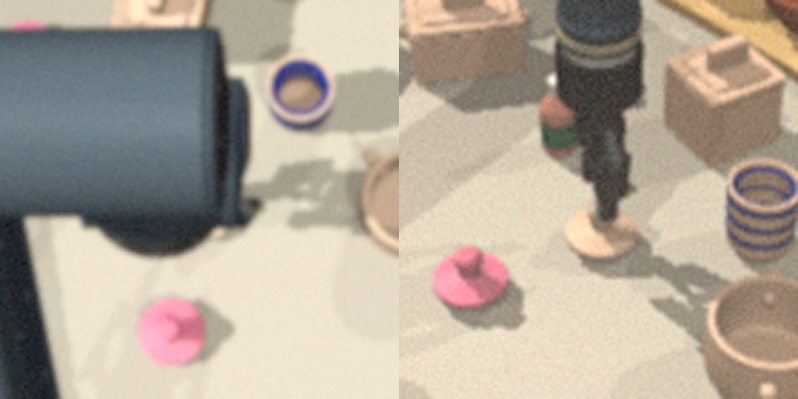

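Request:
step_arm([
  {"tx":0.014,"ty":0,"tz":0.0008,"rx":0,"ry":0,"rz":0,"claw":-0.2},
  {"tx":0.0135,"ty":0,"tz":0,"rx":0,"ry":0,"rz":0,"claw":-0.2},
  {"tx":0,"ty":0,"tz":0,"rx":0,"ry":0,"rz":0,"claw":-0.2},
])

```text
t: 20.85
tcp_pos: [0.4488, 0.1018, 0.0272]
tcp_rot: [0.411, 1.538, -0.413]
ft_force: [1.3, 0.2, 0.5]
width: 0.0509
```

Request:
step_arm([
  {"tx":0,"ty":0,"tz":0,"rx":0,"ry":0,"rz":0,"claw":1},
  {"tx":0,"ty":0,"tz":0,"rx":0,"ry":0,"rz":0,"claw":1},
  {"tx":0,"ty":0,"tz":0,"rx":0,"ry":0,"rz":0,"claw":1},
  {"tx":0,"ty":0,"tz":0,"rx":0,"ry":0,"rz":0,"claw":1},
  {"tx":0,"ty":0,"tz":0,"rx":0,"ry":0,"rz":0,"claw":1},
])

```text
t: 21.48
tcp_pos: [0.4499, 0.1019, 0.0286]
tcp_rot: [0.412, 1.534, -0.412]
ft_force: [0.4, 0.8, 2.1]
width: 0.0237
```

Request:
step_arm([
  {"tx":-0.01,"ty":0,"tz":0,"rx":0,"ry":0,"rz":0,"claw":1},
  {"tx":-0.03,"ty":0,"tz":0,"rx":0,"ry":0,"rz":0,"claw":1},
  {"tx":-0.05,"ty":0,"tz":0,"rx":0,"ry":0,"rz":0,"claw":1},
  {"tx":-0.05,"ty":0,"tz":0,"rx":0,"ry":0,"rz":0,"claw":1},
  {"tx":-0.02,"ty":0,"tz":0,"rx":0,"ry":0,"rz":0,"claw":1},
  {"tx":0,"ty":0,"tz":0,"rx":0,"ry":0,"rz":0,"claw":1},
  {"tx":0,"ty":0,"tz":0,"rx":0,"ry":0,"rz":0,"claw":1},
])

```text
t: 22.35
tcp_pos: [0.4493, 0.1018, 0.1878]
tcp_rot: [0.411, 1.537, -0.412]
ft_force: [0.4, -2.1, -0.6]
width: 0.0231
```

```bash
python3 - <<'E'
from fit import *
go([.3642,-.271,.15])
E
python3 look.py 11
```

```text
t 22.35 tcp [0.4493 0.1018 0.1878] phi 59.91 xdir [-5.3e-03  7.0e-04 -1.0e+00] w 0.0231 q6 -1.067 F [ 0.4 -2.1 -0.6]
shift tool (mm) [  38.  -365.1  113.5]
top tcp px 219.1 180.9
 crop origin 149 110
side tcp px 245.2 132.7
 crop origin 175 62
```

View pics/c11.png

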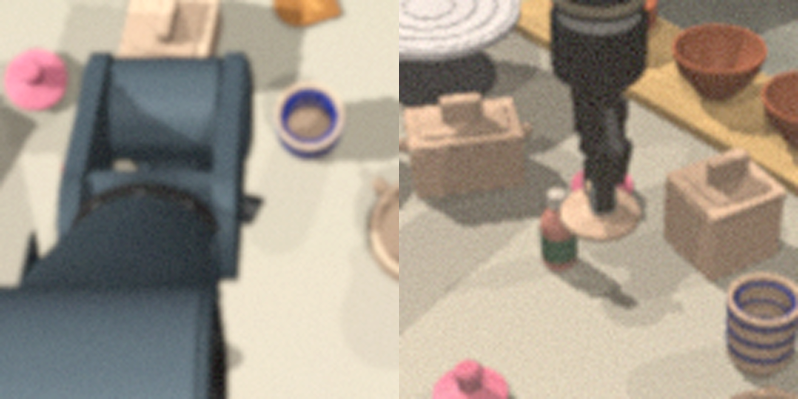

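The jar lid is held level. I'll move it over the jar.

Request:
step_arm([
  {"tx":0,"ty":-0.02,"tz":0.006,"rx":0,"ry":0,"rz":0,"claw":1},
  {"tx":0,"ty":-0.04,"tz":0.0125,"rx":0,"ry":0,"rz":0,"claw":1},
  {"tx":0,"ty":-0.045,"tz":0.014,"rx":0,"ry":0,"rz":0,"claw":1},
  {"tx":0,"ty":-0.045,"tz":0.014,"rx":0,"ry":0,"rz":0,"claw":1},
  {"tx":0,"ty":-0.045,"tz":0.014,"rx":0,"ry":0,"rz":0,"claw":1},
  {"tx":0,"ty":-0.045,"tz":0.014,"rx":0,"ry":0,"rz":0,"claw":1},
  {"tx":0,"ty":-0.045,"tz":0.014,"rx":0,"ry":0,"rz":0,"claw":1},
  {"tx":0.01,"ty":-0.04,"tz":0.0125,"rx":0,"ry":0,"rz":0,"claw":1},
  {"tx":0.015,"ty":-0.027,"tz":0.0085,"rx":0,"ry":0,"rz":0,"claw":1},
  {"tx":0.012,"ty":-0.013,"tz":0.004,"rx":0,"ry":0,"rz":0,"claw":1},
  {"tx":0,"ty":0,"tz":0,"rx":0,"ry":0,"rz":0,"claw":1},
  {"tx":0,"ty":0,"tz":0,"rx":0,"ry":0,"rz":0,"claw":1},
])

```text
t: 23.95
tcp_pos: [0.3652, -0.2695, 0.1513]
tcp_rot: [0.412, 1.536, -0.41]
ft_force: [0.3, 0.2, -0.3]
width: 0.023
```

```bash
python3 look.py 12; python3 - <<'E'
from fit import *
go([.3642,-.271,.12],60)
z=tool()[0]['tcp_pos'][2]-.0096
x,f=held('side',np.load('side12.npy'),'jar_lid',(.3642,-.271,0),z);print(x[:2]*1000,f)
x,f=held('side',np.load('side0.npy'),'jar_lid',(.45,.1,0),.019);print(x[:2]*1000,f)
E
```

```text
top tcp px 357.4 211.0
 crop origin 287 141
side tcp px 341.8 248.5
 crop origin 271 178
t 24.05 tcp [ 0.3656 -0.2698  0.1518] phi 60.0 xdir [-3.4e-03  9.0e-04 -1.0e+00] w 0.0231 q6 -1.926 F [ 0.9  0.7 -1.1]
rx total -0.0 (or 180.0)
shift tool (mm) [31.8 -1.7 -0.5]
[ 362.60001761 -270.47048549] 0.012849393440197648
[448.20126288  99.72214491] 0.012894433235400687
```

View pics/c12.png

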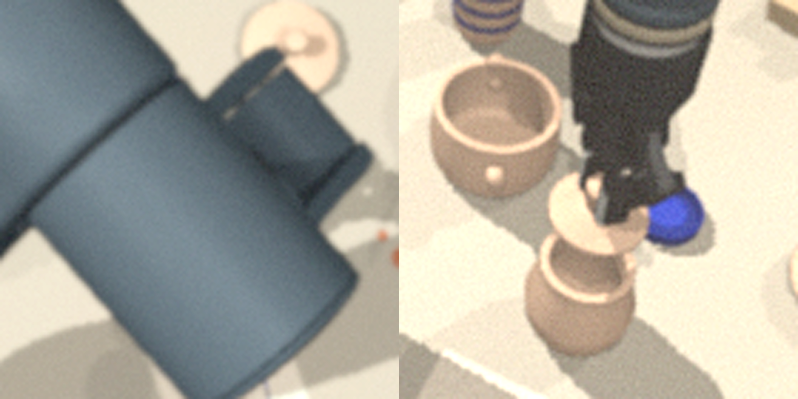

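Request:
step_arm([
  {"tx":0.015,"ty":-0.0018,"tz":-0.0002,"rx":0,"ry":0,"rz":0,"claw":1},
  {"tx":0.014,"ty":0,"tz":0,"rx":0,"ry":0,"rz":0,"claw":1},
  {"tx":0.008,"ty":0,"tz":0,"rx":0,"ry":0,"rz":0,"claw":1},
  {"tx":0,"ty":0,"tz":0,"rx":0,"ry":0,"rz":0,"claw":1},
  {"tx":0,"ty":0,"tz":0,"rx":0,"ry":0,"rz":0,"claw":1},
])

```text
t: 24.68
tcp_pos: [0.3645, -0.2724, 0.1149]
tcp_rot: [0.411, 1.534, -0.412]
ft_force: [0.9, 0.5, -0.9]
width: 0.0232
```

```bash
python3 look.py 13; python3 - <<'E'
from fit import *
go([.3642,-.271,.1016],60)
z=tool()[0]['tcp_pos'][2]-.0096
x,f=held('side',np.load('side13.npy'),'jar_lid',(.3642,-.271,0),z);print(x[:2]*1000,f)
E
```

```text
top tcp px 355.8 213.4
 crop origin 285 143
side tcp px 339.7 260.9
 crop origin 269 190
t 24.77 tcp [ 0.3645 -0.2726  0.115 ] phi 59.92 xdir [-2.7e-03 -2.0e-04 -1.0e+00] w 0.0232 q6 -1.93 F [ 0.3  0.2 -1.8]
rx total -0.08 (or 179.9)
shift tool (mm) [13.4  1.2 -1. ]
[ 361.87389373 -272.91340779] 0.01262526192699069
```

View pics/c13.png

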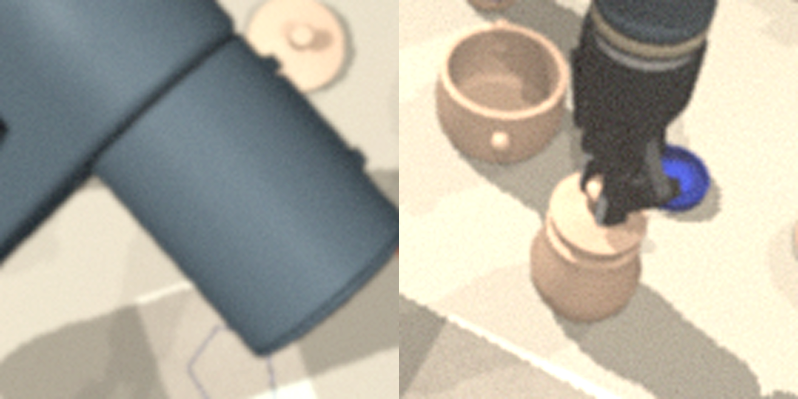

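Aligned. Lower it in, with a small y correction.

Request:
step_arm([
  {"tx":0.004,"ty":0.0006,"tz":-0.0004,"rx":0,"ry":0,"rz":0,"claw":1},
  {"tx":0.004,"ty":0,"tz":0,"rx":0,"ry":0,"rz":0,"claw":1},
  {"tx":0.003,"ty":0,"tz":0,"rx":0,"ry":0,"rz":0,"claw":1},
  {"tx":0,"ty":0,"tz":0,"rx":0,"ry":0,"rz":0,"claw":1},
])

```text
t: 25.28
tcp_pos: [0.3639, -0.2715, 0.1031]
tcp_rot: [0.412, 1.535, -0.412]
ft_force: [-0.4, 0.1, -1.3]
width: 0.0236
```

Request:
step_arm([
  {"tx":0.001,"ty":0,"tz":0,"rx":0,"ry":0,"rz":0,"claw":1},
  {"tx":0.001,"ty":0,"tz":0,"rx":0,"ry":0,"rz":0,"claw":1},
  {"tx":0,"ty":0,"tz":0,"rx":0,"ry":0,"rz":0,"claw":1},
])

```text
t: 25.65
tcp_pos: [0.3643, -0.272, 0.102]
tcp_rot: [0.411, 1.534, -0.412]
ft_force: [-0.7, 0.9, 3.6]
width: 0.0231
```

Request:
step_arm([
  {"tx":0.0005,"ty":0,"tz":0,"rx":0,"ry":0,"rz":0,"claw":1},
  {"tx":0,"ty":0,"tz":0,"rx":0,"ry":0,"rz":0,"claw":-0.2},
  {"tx":0,"ty":0,"tz":0,"rx":0,"ry":0,"rz":0,"claw":-0.2},
  {"tx":0,"ty":0,"tz":0,"rx":0,"ry":0,"rz":0,"claw":-0.2},
  {"tx":-0.02,"ty":0,"tz":0,"rx":0,"ry":0,"rz":0,"claw":-0.2},
  {"tx":-0.04,"ty":0,"tz":0,"rx":0,"ry":0,"rz":0,"claw":-0.2},
  {"tx":-0.03,"ty":0,"tz":0,"rx":0,"ry":0,"rz":0,"claw":-0.2},
  {"tx":0,"ty":0,"tz":0,"rx":0,"ry":0,"rz":0,"claw":-0.2},
  {"tx":0,"ty":0,"tz":0,"rx":0,"ry":0,"rz":0,"claw":-0.2},
])

```text
t: 26.78
tcp_pos: [0.3639, -0.2711, 0.1904]
tcp_rot: [0.412, 1.536, -0.411]
ft_force: [0.2, 0.7, -0.4]
width: 0.0511
```

```bash
python3 look.py 14; python3 - <<'E'
from fit import *
go([.5487,-.4075,.1],60)
x,f=held('side',np.load('side14.npy'),'jar_lid',(.3642,-.271,0),.092);print(x[:2]*1000,f)
E
```

```text
top tcp px 360.9 209.4
 crop origin 290 139
side tcp px 344.8 237.0
 crop origin 274 166
t 26.88 tcp [ 0.3637 -0.2709  0.1898] phi 59.9 xdir [-0.0052  0.0029 -1.    ] w 0.0514 q6 -1.93 F [1.5 0.4 0.2]
rx total -0.1 (or 179.9)
shift tool (mm) [ 88.5 -25.8 229. ]
[ 361.61617467 -272.97912187] 0.012619390991079692
```

View pics/c14.png

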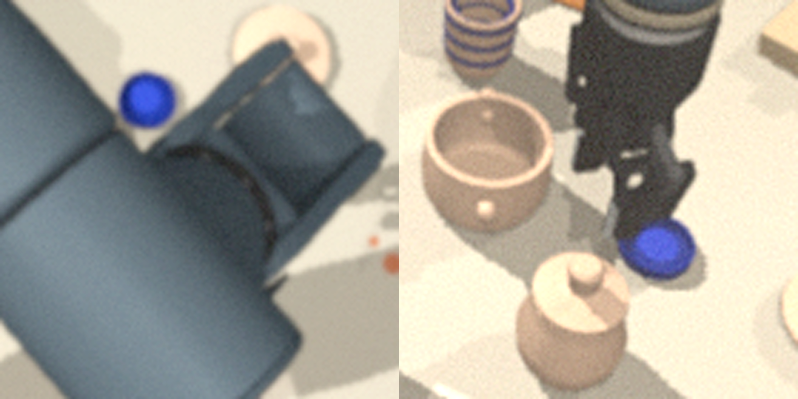

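Jar lid is seated. Next is the casserole lid.

Request:
step_arm([
  {"tx":0,"ty":-0.003,"tz":0.025,"rx":0,"ry":0,"rz":0,"claw":-0.2},
  {"tx":0,"ty":-0.005,"tz":0.045,"rx":0,"ry":0,"rz":0,"claw":-0.2},
  {"tx":0,"ty":-0.006,"tz":0.05,"rx":0,"ry":0,"rz":0,"claw":-0.2},
  {"tx":0.01,"ty":-0.006,"tz":0.05,"rx":0,"ry":0,"rz":0,"claw":-0.2},
  {"tx":0.03,"ty":-0.004,"tz":0.04,"rx":0,"ry":0,"rz":0,"claw":-0.2},
  {"tx":0.04,"ty":-0.002,"tz":0.019,"rx":0,"ry":0,"rz":0,"claw":-0.2},
  {"tx":0.03,"ty":0,"tz":0,"rx":0,"ry":0,"rz":0,"claw":-0.2},
  {"tx":0.015,"ty":0,"tz":0,"rx":0,"ry":0,"rz":0,"claw":-0.2},
  {"tx":0,"ty":0,"tz":0,"rx":0,"ry":0,"rz":0,"claw":-0.2},
  {"tx":0,"ty":0,"tz":0,"rx":0,"ry":0,"rz":0,"claw":-0.2},
])

```text
t: 28.12
tcp_pos: [0.5495, -0.4095, 0.0664]
tcp_rot: [0.411, 1.533, -0.413]
ft_force: [0.0, 0.7, 0.0]
width: 0.0512
```

```bash
python3 look.py 15; python3 - <<'E'
from fit import *
go([.5487,-.4075,.028],60)
E
```

```text
top tcp px 393.4 153.5
 crop origin 323 83
side tcp px 441.3 264.5
 crop origin 371 194
t 28.23 tcp [ 0.5498 -0.4096  0.067 ] phi 59.91 xdir [-0.0012 -0.0015 -1.    ] w 0.0514 q6 -1.846 F [-0.2 -0.5 -0.3]
rx total -0.09 (or 179.9)
shift tool (mm) [39.   1.4 -2. ]
```

View pics/c15.png

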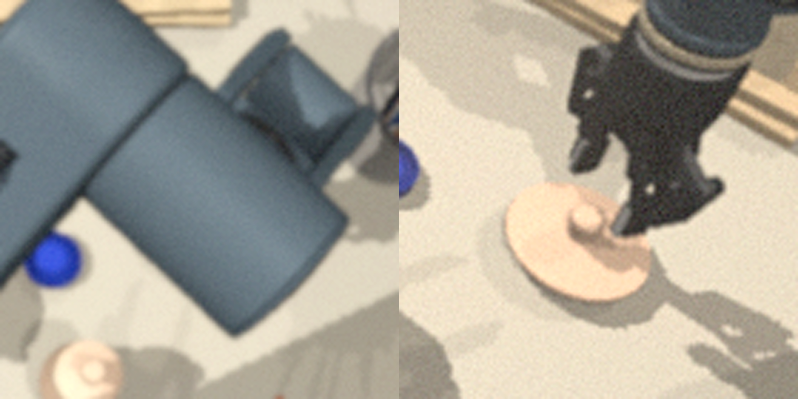

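```bash
python3 - <<'E'
from fit import *
for z in(.04,.046,.05): print(z,proj('side',[.5487,-.4075,z]),proj('top',[.5487,-.4075,z]))
W=cloud('side',np.load('side0.npy')).reshape(-1,3)
m=(np.hypot(W[:,0]-.548,W[:,1]+.408)<.03)&(W[:,2]>.034)&(W[:,2]<.06);print(W[m].mean(0),m.sum(), np.percentile(W[m],[2,98],axis=0))
W=cloud('top',np.load('top0.npy')).reshape(-1,3)
m=(np.hypot(W[:,0]-.548,W[:,1]+.408)<.03)&(W[:,2]>.042)&(W[:,2]<.06);print(W[m].mean(0),m.sum(), np.percentile(W[m],[2,98],axis=0))
p=cv2.imread('pics/side15.png');cv2.imwrite('pics/k.png',cv2.resize(p[250:300,405:470],None,fx=10,fy=10,interpolation=cv2.INTER_CUBIC))
E
```

```text
0.04 [[436.1910111  271.42792878]] [[390.3821283  156.26482071]]
0.046 [[437.05878482 269.83455182]] [[390.91002092 155.73601653]]
0.05 [[437.64195101 268.76412204]] [[391.26420671 155.38115682]]
[ 0.54334934 -0.40831904  0.04777174] 131 [[ 0.53520948 -0.42002465  0.03602004]
 [ 0.55513506 -0.39633825  0.0533366 ]]
[ 0.55059707 -0.40617733  0.04816326] 59 [[ 0.53909584 -0.41972932  0.04235501]
 [ 0.56389048 -0.39556425  0.05381145]]
```

View pics/k.png

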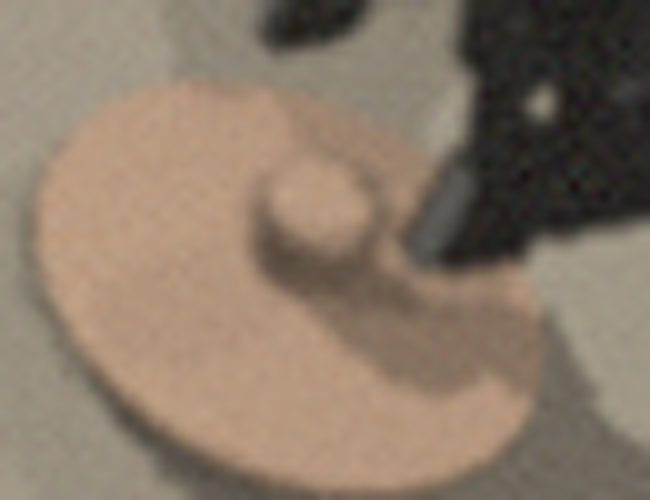

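Request:
step_arm([
  {"tx":0.005,"ty":0.0014,"tz":-0.002,"rx":0,"ry":0,"rz":0,"claw":-0.2},
  {"tx":0.012,"ty":0,"tz":0,"rx":0,"ry":0,"rz":0,"claw":-0.2},
  {"tx":0.012,"ty":0,"tz":0,"rx":0,"ry":0,"rz":0,"claw":-0.2},
  {"tx":0.009,"ty":0,"tz":0,"rx":0,"ry":0,"rz":0,"claw":-0.2},
  {"tx":0,"ty":0,"tz":0,"rx":0,"ry":0,"rz":0,"claw":-0.2},
  {"tx":0,"ty":0,"tz":0,"rx":0,"ry":0,"rz":0,"claw":-0.2},
])

```text
t: 28.98
tcp_pos: [0.548, -0.4068, 0.0272]
tcp_rot: [0.412, 1.535, -0.412]
ft_force: [0.6, -0.2, 0.5]
width: 0.0511
```

Request:
step_arm([
  {"tx":0,"ty":0,"tz":0,"rx":0,"ry":0,"rz":0,"claw":1},
  {"tx":0,"ty":0,"tz":0,"rx":0,"ry":0,"rz":0,"claw":1},
  {"tx":0,"ty":0,"tz":0,"rx":0,"ry":0,"rz":0,"claw":1},
  {"tx":0,"ty":0,"tz":0,"rx":0,"ry":0,"rz":0,"claw":1},
  {"tx":0,"ty":0,"tz":0,"rx":0,"ry":0,"rz":0,"claw":1},
])

```text
t: 29.6
tcp_pos: [0.5482, -0.4069, 0.028]
tcp_rot: [0.411, 1.534, -0.412]
ft_force: [-0.3, 1.5, 6.6]
width: 0.023
```

Request:
step_arm([
  {"tx":-0.01,"ty":0,"tz":0,"rx":0,"ry":0,"rz":0,"claw":1},
  {"tx":-0.03,"ty":0,"tz":0,"rx":0,"ry":0,"rz":0,"claw":1},
  {"tx":-0.05,"ty":0,"tz":0,"rx":0,"ry":0,"rz":0,"claw":1},
  {"tx":-0.05,"ty":0,"tz":0,"rx":0,"ry":0,"rz":0,"claw":1},
  {"tx":-0.02,"ty":0,"tz":0,"rx":0,"ry":0,"rz":0,"claw":1},
  {"tx":0,"ty":0,"tz":0,"rx":0,"ry":0,"rz":0,"claw":1},
  {"tx":0,"ty":0,"tz":0,"rx":0,"ry":0,"rz":0,"claw":1},
])

```text
t: 30.48
tcp_pos: [0.5474, -0.4059, 0.1855]
tcp_rot: [0.413, 1.538, -0.411]
ft_force: [0.1, -0.0, -2.5]
width: 0.0231
```

```bash
python3 - <<'E'
from fit import *
go([.443,-.1155,.135],60)
E
python3 look.py 16
```

```text
t 30.48 tcp [ 0.5474 -0.4059  0.1855] phi 59.91 xdir [-0.006   0.0032 -1.    ] w 0.0231 q6 -1.845 F [ 0.1 -0.  -2.5]
rx total -0.09 (or 179.9)
shift tool (mm) [  52.   199.3 -235.2]
top tcp px 403.8 142.7
 crop origin 333 72
side tcp px 458.6 228.2
 crop origin 372 158
```

View pics/c16.png

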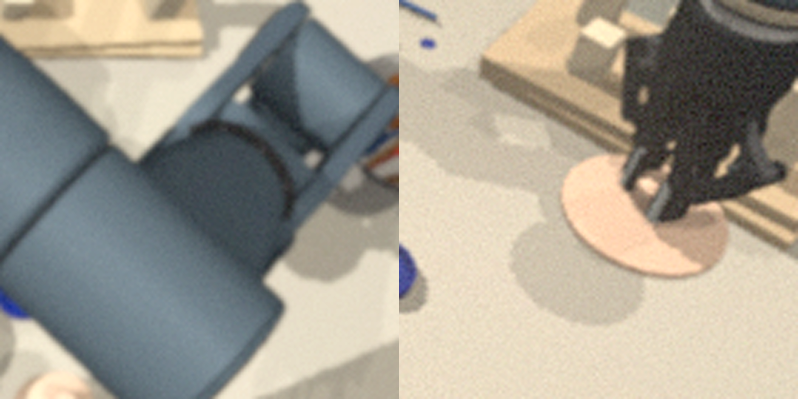

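Request:
step_arm([
  {"tx":0,"ty":0.011,"tz":-0.013,"rx":0,"ry":0,"rz":0,"claw":1},
  {"tx":0,"ty":0.024,"tz":-0.029,"rx":0,"ry":0,"rz":0,"claw":1},
  {"tx":0,"ty":0.03,"tz":-0.035,"rx":0,"ry":0,"rz":0,"claw":1},
  {"tx":0,"ty":0.03,"tz":-0.035,"rx":0,"ry":0,"rz":0,"claw":1},
  {"tx":0,"ty":0.03,"tz":-0.035,"rx":0,"ry":0,"rz":0,"claw":1},
  {"tx":0,"ty":0.03,"tz":-0.035,"rx":0,"ry":0,"rz":0,"claw":1},
  {"tx":0.01,"ty":0.024,"tz":-0.029,"rx":0,"ry":0,"rz":0,"claw":1},
  {"tx":0.015,"ty":0.014,"tz":-0.017,"rx":0,"ry":0,"rz":0,"claw":1},
  {"tx":0.02,"ty":0.006,"tz":-0.007,"rx":0,"ry":0,"rz":0,"claw":1},
  {"tx":0.005,"ty":0,"tz":0,"rx":0,"ry":0,"rz":0,"claw":1},
  {"tx":0,"ty":0,"tz":0,"rx":0,"ry":0,"rz":0,"claw":1},
  {"tx":0,"ty":0,"tz":0,"rx":0,"ry":0,"rz":0,"claw":1},
])

```text
t: 32.08
tcp_pos: [0.4455, -0.1176, 0.1382]
tcp_rot: [0.412, 1.533, -0.413]
ft_force: [0.2, 0.5, -1.2]
width: 0.023
```

```bash
python3 look.py 17;python3 - <<'E'
from fit import *
go([.443,-.1155,.086],60)
z=tool()[0]['tcp_pos'][2]-.009
x,f=held('side',np.load('side17.npy'),'casserole_lid',(.442,-.116,0),z);print(x[:2]*1000,f)
x,f=held('side',np.load('side0.npy'),'casserole_lid',(.548,-.407,0),.019);print(x[:2]*1000,f)
E
```

```text
top tcp px 300.2 184.4
 crop origin 230 114
side tcp px 309.4 193.8
 crop origin 239 123
t 32.17 tcp [ 0.4453 -0.1174  0.1383] phi 59.87 xdir [-0.0021 -0.     -1.    ] w 0.023 q6 -1.544 F [ 0.3  0.2 -2.4]
rx total -0.13 (or 179.9)
shift tool (mm) [52.3  0.6 -2.9]
[ 442.95226713 -121.5561849 ] 0.012536408630754293
[ 546.52416515 -408.42577712] 0.015113380452462266
```

View pics/c17.png

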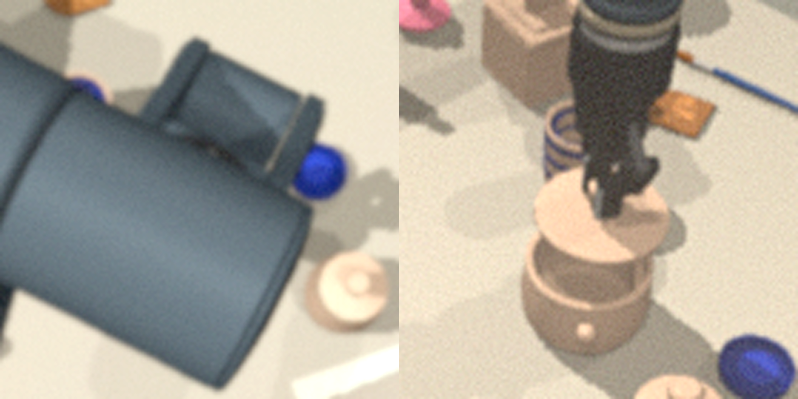

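Request:
step_arm([
  {"tx":0.012,"ty":0.0018,"tz":-0.0034,"rx":0,"ry":0,"rz":0,"claw":1},
  {"tx":0.014,"ty":0,"tz":0,"rx":0,"ry":0,"rz":0,"claw":1},
  {"tx":0.011,"ty":0,"tz":0,"rx":0,"ry":0,"rz":0,"claw":1},
  {"tx":0,"ty":0,"tz":0,"rx":0,"ry":0,"rz":0,"claw":1},
  {"tx":0,"ty":0,"tz":0,"rx":0,"ry":0,"rz":0,"claw":1},
])

```text
t: 32.8
tcp_pos: [0.4427, -0.1135, 0.1008]
tcp_rot: [0.412, 1.535, -0.412]
ft_force: [0.3, 0.1, -1.4]
width: 0.0231
```

```bash
python3 look.py 18;python3 - <<'E'
from fit import *
go([.4432,-.1145,.086],60)
z=tool()[0]['tcp_pos'][2]-.009
x,f=held('side',np.load('side18.npy'),'casserole_lid',(.442,-.116,0),z);print(x[:2]*1000,f)
E
```

```text
top tcp px 297.7 188.1
 crop origin 227 118
side tcp px 305.8 204.8
 crop origin 235 134
t 32.9 tcp [ 0.4428 -0.1136  0.1011] phi 59.91 xdir [-2.7e-03  3.0e-04 -1.0e+00] w 0.0228 q6 -1.54 F [ 0.6  0.2 -2.4]
rx total -0.09 (or 179.9)
shift tool (mm) [15.1 -0.6  0.8]
[ 440.66970776 -117.35940232] 0.012621663611039642
```

View pics/c18.png

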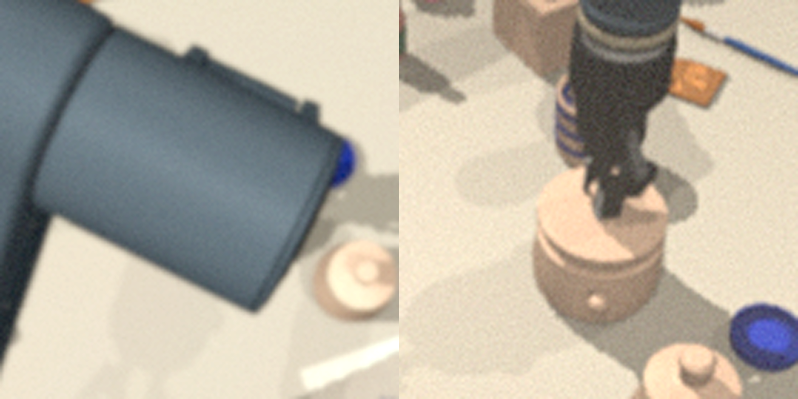

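Well aligned. Lower it in.

Request:
step_arm([
  {"tx":0.004,"ty":0,"tz":0.0006,"rx":0,"ry":0,"rz":0,"claw":1},
  {"tx":0.004,"ty":0,"tz":0,"rx":0,"ry":0,"rz":0,"claw":1},
  {"tx":0.004,"ty":0,"tz":0,"rx":0,"ry":0,"rz":0,"claw":1},
  {"tx":0,"ty":0,"tz":0,"rx":0,"ry":0,"rz":0,"claw":1},
])

```text
t: 33.4
tcp_pos: [0.4428, -0.1136, 0.0884]
tcp_rot: [0.412, 1.536, -0.412]
ft_force: [0.0, 0.6, -2.3]
width: 0.0231
```

Request:
step_arm([
  {"tx":0.001,"ty":0,"tz":0,"rx":0,"ry":0,"rz":0,"claw":1},
  {"tx":0.001,"ty":0,"tz":0,"rx":0,"ry":0,"rz":0,"claw":1},
  {"tx":0,"ty":0,"tz":0,"rx":0,"ry":0,"rz":0,"claw":1},
])

```text
t: 33.78
tcp_pos: [0.443, -0.1137, 0.0868]
tcp_rot: [0.412, 1.535, -0.412]
ft_force: [-0.4, 0.4, -1.7]
width: 0.023
```

Request:
step_arm([
  {"tx":0.001,"ty":0,"tz":0,"rx":0,"ry":0,"rz":0,"claw":1},
  {"tx":0.0005,"ty":0,"tz":0,"rx":0,"ry":0,"rz":0,"claw":1},
  {"tx":0,"ty":0,"tz":0,"rx":0,"ry":0,"rz":0,"claw":1},
])

```text
t: 34.15
tcp_pos: [0.4431, -0.1138, 0.0859]
tcp_rot: [0.411, 1.534, -0.412]
ft_force: [-0.7, -0.9, 4.0]
width: 0.023
```

Request:
step_arm([
  {"tx":0,"ty":0,"tz":0,"rx":0,"ry":0,"rz":0,"claw":-0.2},
  {"tx":0,"ty":0,"tz":0,"rx":0,"ry":0,"rz":0,"claw":-0.2},
  {"tx":0,"ty":0,"tz":0,"rx":0,"ry":0,"rz":0,"claw":-0.2},
  {"tx":-0.02,"ty":0,"tz":0,"rx":0,"ry":0,"rz":0,"claw":-0.2},
  {"tx":-0.04,"ty":0,"tz":0,"rx":0,"ry":0,"rz":0,"claw":-0.2},
  {"tx":-0.05,"ty":0,"tz":0,"rx":0,"ry":0,"rz":0,"claw":-0.2},
  {"tx":-0.05,"ty":0,"tz":0,"rx":0,"ry":0,"rz":0,"claw":-0.2},
  {"tx":0,"ty":-0.05,"tz":0.02,"rx":0,"ry":0,"rz":0,"claw":-0.2},
  {"tx":0,"ty":-0.055,"tz":0.025,"rx":0,"ry":0,"rz":0,"claw":-0.2},
  {"tx":0,"ty":-0.055,"tz":0.025,"rx":0,"ry":0,"rz":0,"claw":-0.2},
  {"tx":0,"ty":-0.055,"tz":0.025,"rx":0,"ry":0,"rz":0,"claw":-0.2},
  {"tx":0,"ty":-0.055,"tz":0.02,"rx":0,"ry":0,"rz":0,"claw":-0.2},
  {"tx":0,"ty":-0.04,"tz":0.01,"rx":0,"ry":0,"rz":0,"claw":-0.2},
  {"tx":0,"ty":0,"tz":0,"rx":0,"ry":0,"rz":0,"claw":-0.2},
  {"tx":0,"ty":0,"tz":0,"rx":0,"ry":0,"rz":0,"claw":-0.2},
])

```text
t: 36.02
tcp_pos: [0.396, -0.4437, 0.2446]
tcp_rot: [0.413, 1.536, -0.411]
ft_force: [0.4, 0.4, -0.3]
width: 0.0511
```

```bash
python3 - <<'E'
from run1 import *
s=state();print(s['t'],s['tcp_pos'],s['ft_force'])
D={}
for n in('top','side'):
    p,D[n]=camera(n);cv2.imwrite(f'pics/{n}20.png',p)
pairs=[('casserole','casserole_lid'),('jar','jar_lid'),('caddy','caddy_lid'),('butter','butter_lid')]
for a,b in pairs:
    z=OBJ[a][1]+.007
    for n in('top','side'):
        x,f=held(n,D[n],b,P0[a],z); o,_=fit(n,np.load(n+'0.npy'),a,P0[a])
        P=pts(n,D[n],a,z-.012,z+.012,xy=x[:2],r=.05)
        P=P[np.hypot(*(P[:,:2]-x[:2]).T)>.02]
        A=np.c_[P[:,:2]-x[:2],np.ones(len(P))];c=np.linalg.lstsq(A,P[:,2],rcond=None)[0]
        print(b,n,'lid',(x[:2]*1000).round(1),'pot0',(o[:2]*1000).round(1),'dyaw',np.degrees(x[2]-o[2]).round(1),'z-exp mm',((c[2]-z)*1000).round(1),'slope',c[:2].round(3))
for n in('top','side'): print('beaker',n,[ (fit(n,d,'beaker',P0['beaker'])[0][:2]*1000).round(1) for d in(np.load(n+'0.npy'),D[n])])
im=[cv2.convertScaleAbs(cv2.imread(f'pics/{n}20.png'),alpha=1.4) for n in('top','side')]
cv2.imwrite('pics/f20.png',cv2.resize(im[0],(780,585)));cv2.imwrite('pics/g20.png',cv2.resize(im[1],(780,585)))
E
```

```text
36.025 [ 0.39596836 -0.44374092  0.24463183] [ 0.38372526  0.38016243 -0.28634813]
casserole_lid top lid [ 400. -134.] pot0 [ 444.2 -113.7] dyaw 17.6 z-exp mm -77.0 slope [0. 0.]
casserole_lid side lid [ 441.3 -117.4] pot0 [ 441.7 -116.9] dyaw 1.8 z-exp mm 1.6 slope [0.01  0.007]
jar_lid top lid [ 386. -311.] pot0 [ 366.4 -270.8] dyaw 5.1 z-exp mm -92.0 slope [0. 0.]
jar_lid side lid [ 361.8 -272.9] pot0 [ 361.6 -272.3] dyaw 0.3 z-exp mm 0.4 slope [0.074 0.035]
caddy_lid top lid [662.8 142.1] pot0 [662.6 143.6] dyaw 0.0 z-exp mm 1.1 slope [0.015 0.001]
caddy_lid side lid [657.9 139.4] pot0 [658.  141.4] dyaw -0.2 z-exp mm 1.1 slope [0.05  0.039]
butter_lid top lid [547.4 433.7] pot0 [546.2 434.1] dyaw 0.4 z-exp mm 1.6 slope [0.019 0.025]
butter_lid side lid [544.5 430.6] pot0 [544.4 433.6] dyaw 2.1 z-exp mm 2.8 slope [0.139 0.099]
beaker top [array([5.627e+02, 4.000e-01]), array([5.624e+02, 1.000e-01])]
beaker side [array([559.4,  -3.4]), array([559.3,  -3.6])]
```

View pics/f20.png

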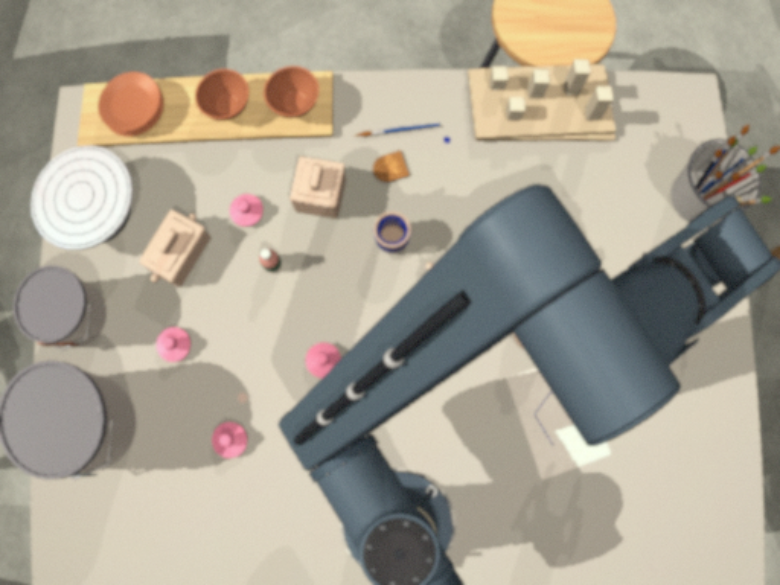

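View pics/g20.png

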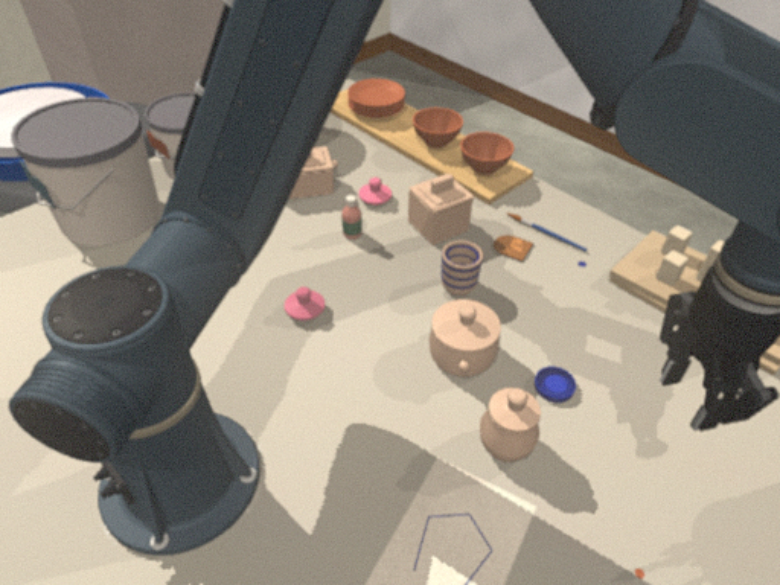

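```bash
python3 - <<'E'
import cv2,numpy as np
s=cv2.imread('pics/side20.png');b=cv2.imread('pics/side9.png')
def c(p,x,y,r=28): return cv2.convertScaleAbs(cv2.resize(p[y-r:y+r,x-r:x+r],(300,300),interpolation=cv2.INTER_CUBIC),alpha=1.5)
from h import *
q=proj('side',[.545,.435,.06])[0].astype(int)
cv2.imwrite('pics/z20.png',np.vstack([np.hstack([c(s,306,221),c(s,335,280)]),np.hstack([c(s,289,137),c(b,q[0],q[1])])]))
E
```

```text
(no output)
```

View pics/z20.png

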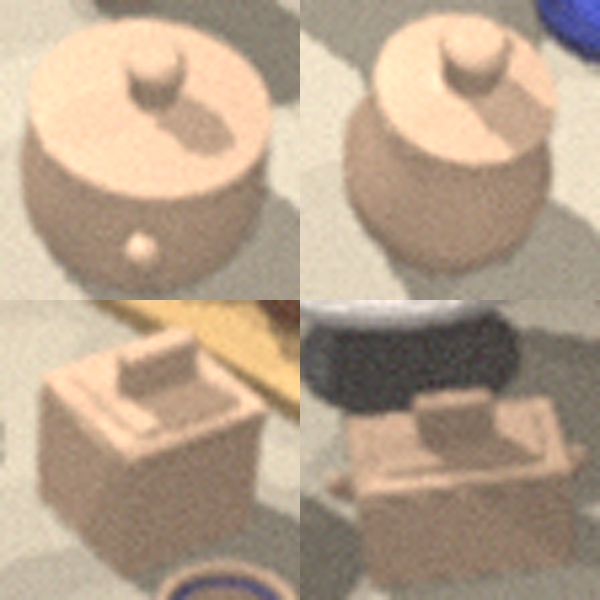

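The crops show all four lids flush on their rims, level and square, and the arm is clear. Handing in.

```bash
python3 -c "from station import hand_in;print(hand_in())"
```

```text
the job is handed in; nothing more can be done
None
```

I put all four lids on their own pots (caddy, butter box, jar, then casserole) and handed the job in at about 36 s of the 118 s allowed. Each lid was lowered until it touched the rim, at or within 0.5 mm of its fully seated height, and only then released. No verdict comes back, so what follows is from my own checks.

**Checks that passed:** Lid and pot centres agree within 1 mm for the casserole and jar, 2 mm for the caddy and 3 mm for the butter box. The square and oblong lids are within about 2° of square with their pots. The beaker moved less than 0.5 mm by measurement, and close crops show every plate flush and level. The pots' own shift was not measured separately. The lids sit within about 3 mm of where the pots first stood.

**Checks that failed or disagreed:**
- **Top camera:** the arm blocked its final view of the casserole and jar, so those two rest on the side camera and the contact heights.
- **Butter box in the side camera:** it was partly hidden at the end, which spoiled that camera's height (+2.8 mm) and slope fits. The top camera gave +1.6 mm.
- **Jar and caddy slopes in the side camera:** these also read high, 0.05 to 0.07. I put that down to grip and side-wall points in the fit, because the crops show both lids level.
- **Calibration:** the two cameras differed from each other by about 2 to 5 mm throughout. I worked from averages of the two and from positions relative to each pot.

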